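# Shaker off, find the case that rattles, hold it over the cradle

## Task

First switch the bench shaker off by flipping its red toggle all the way over towards the cradle. Then shake the three sealed pink cases to find the one with a loose ball rattling inside, and hold that one out just above the shaker's cradle (clear of it by a few centimetres), level, still and lined up lengthwise with it. Finish while still holding it there in the gripper, with the other two cases standing upright on the bench and the bystanders left alone.

Things in the scene. Friction and masses are not known exactly. Their poses are not given: they have to be found in the camera images.
- shaker: Bench shaker, fixed to the bench, 260 (its x) x 200 (its y) x 85 mm high, off-white. Origin under its centre at bench height, x axis points from its control front (keypad, toggle) to the cradle end, z up.
- cradle (a point): Centre of the aluminium cradle on the shaker's dark plate, at the height of the cradle rails' top edge (103 mm above the bench). Axes as the shaker's: x is the long way of the cradle (pocket 128 x 64 mm, 18 mm deep).
- toggle (a joint): Shaker's toggle lever, rad: about 0 = on (leans 0.5 rad to the shaker's -x, towards the red mark), 1.0 = off (leans 0.5 rad to the shaker's +x, towards the green mark and the cradle). It is upright at 0.5, tips by its own weight to whichever side it leans, and moves with under 1 N at the knob.
- toggle_tip (a point): Centre of the toggle's red ball knob, 22 mm diameter, 55 mm from the hinge, which runs along the shaker's y axis 76 mm above the bench; the knob is about 124 mm above the bench at either end (131 mm half-way) and travels 53 mm along the shaker's x. Below the knob the shaker's top is at 70 mm; the cradle rails (103 mm) begin 34 mm beyond the knob's off position.
- case_a_center (a point): Centre (half-way up) of one of three sealed, rigid cases that look alike: pink with a white lid, 120 (x, long) x 54 (y) x 58 mm (z up), with flat sides to grip across the 54 mm. One of the three, any of the names, holds a loose steel ball (34 mm, 160 g); the other two have nothing loose inside. Their weights vary at random (150 to 670 g).
- case_b_center (a point): Centre (half-way up) of one of three sealed, rigid cases that look alike: pink with a white lid, 120 (x, long) x 54 (y) x 58 mm (z up), with flat sides to grip across the 54 mm. The ball rolls almost freely inside its case, 50 mm along the case's x and 8 mm along y, and knocks at the ends.
- case_c_center (a point): Centre (half-way up) of one of three sealed, rigid cases that look alike: pink with a white lid, 120 (x, long) x 54 (y) x 58 mm (z up), with flat sides to grip across the 54 mm. Rocking the case with the ball end over end by 0.2 rad or more, or shaking it lengthwise by 80 mm or more, makes the ball run to the other end, which shifts its load's moment about y by 0.05 to 0.08 N m.
- reagent: Bystander, to be left alone: clear bottle with red cap, 56 mm diameter, 105 mm tall. Origin at the centre of its underside.
- tipbox: Bystander, to be left alone: teal and white tip box, 85 x 120 x 64 mm. Origin at the centre of its underside.
- bluebox: Bystander, to be left alone: white box with blue lid, 80 x 70 x 52 mm. Origin at the centre of its underside.
- vial: Bystander, to be left alone: small vial with blue cap, 24 mm diameter, 50 mm tall. Origin at the centre of its underside.
- beaker: Bystander, to be left alone: small glass beaker, 60 mm diameter, 55 mm tall. Origin at the centre of its underside.
- tubeholder: Bystander, to be left alone: orange block with four white tube caps, 35 x 110 x 44 mm. Origin at the centre of its underside.
- marker: Bystander, to be left alone: white pen with dark green cap, lying, 12 mm thick and about 118 mm long. Origin at the centre of its underside.
Things that resemble listed ones, but are neither listed nor needed, are in the scene too. What is shaped like the part that bears case_a_center but green or yellow is not meant.

How it is judged:
On the way, in this order (a step that is already met when the one before it is completed fails the run):
1. the shaker's toggle is flipped fully to off (value of joint toggle above 0.85 rad), for 0.2 s.
2. the case with the ball is held off the bench and its ball is made to knock against the inside of the case (((contact force between case_a_c0 and anything else above 0.2 N and height (world z) of case_a_center above 0.045 m and contact force between case_a and the fingers above 1 N and contact force between any of case_a_c1, case_a_c2, case_a_c3, case_a_c4 and anything else above 0.5 N) or (contact force between case_b_c0 and anything else above 0.2 N and height (world z) of case_b_center above 0.045 m and contact force between case_b and the fingers above 1 N and contact force between any of case_b_c1, case_b_c2, case_b_c3, case_b_c4 and anything else above 0.5 N) or (contact force between case_c_c0 and anything else above 0.2 N and height (world z) of case_c_center above 0.045 m and contact force between case_c and the fingers above 1 N and contact force between any of case_c_c1, case_c_c2, case_c_c3, case_c_c4 and anything else above 0.5 N))).
At the end, for the whole second after the job is handed in: Toggle off (over 0.85 rad); the rattling case gripped, its centre within 35 mm of the cradle's sideways and 35 to 130 mm above its rim, not touching the shaker, tilted under 0.2 rad, lined up within 0.2 rad, still (0.05 m/s); the other two upright (0.15 rad) and at rest on the bench (value of joint toggle above 0.85 rad and ((contact force between case_a_c0 and anything else above 0.2 N and contact force between case_a and the fingers above 1 N and contact force between case_a and shaker below 0.1 N and horizontal distance between case_a_center and cradle below 0.035 m and z of case_a_center in the frame of cradle between 0.035 and 0.13 m and angle between case_a_center's own z axis and vertical below 0.2 rad and angle between the x axis of case_a_center and the x axis of cradle, either way round below 0.2 rad and linear speed of each of case_a, case_b, case_c below 0.05 m/s and height (world z) of case_b_center between 0.024 and 0.034 m and angle between each of case_b_center, case_c_center's own z axis and vertical below 0.15 rad and height (world z) of case_c_center between 0.024 and 0.034 m) or (contact force between case_b_c0 and anything else above 0.2 N and contact force between case_b and the fingers above 1 N and contact force between case_b and shaker below 0.1 N and horizontal distance between case_b_center and cradle below 0.035 m and z of case_b_center in the frame of cradle between 0.035 and 0.13 m and angle between case_b_center's own z axis and vertical below 0.2 rad and angle between the x axis of case_b_center and the x axis of cradle, either way round below 0.2 rad and linear speed of each of case_b, case_a, case_c below 0.05 m/s and height (world z) of case_a_center between 0.024 and 0.034 m and angle between each of case_a_center, case_c_center's own z axis and vertical below 0.15 rad and height (world z) of case_c_center between 0.024 and 0.034 m) or (contact force between case_c_c0 and anything else above 0.2 N and contact force between case_c and the fingers above 1 N and contact force between case_c and shaker below 0.1 N and horizontal distance between case_c_center and cradle below 0.035 m and z of case_c_center in the frame of cradle between 0.035 and 0.13 m and angle between case_c_center's own z axis and vertical below 0.2 rad and angle between the x axis of case_c_center and the x axis of cradle, either way round below 0.2 rad and linear speed of each of case_c, case_a, case_b below 0.05 m/s and height (world z) of case_a_center between 0.024 and 0.034 m and angle between each of case_a_center, case_b_center's own z axis and vertical below 0.15 rad and height (world z) of case_b_center between 0.024 and 0.034 m))); the arm keeps its last pose, push and grip.
It fails at once if a bystander is moved more than 30 mm (distance of any of reagent, tipbox, bluebox, vial, beaker, tubeholder, marker from where it was at the start of the episode above 0.03 m).
It also fails if it takes over 72 s, if anything falls off the work surface, if the arm or the gripper's body presses on something with over 40 N, if the wrist force passes 120 N, or if a joint passes its speed limit or range.

## Robot

A 6-joint arm with a two-finger parallel gripper is mounted at the origin on the work surface. World frame = base frame: x ahead of the robot, y to its left, z up, the work surface at z = 0. Lengths are in m, angles in rad, forces in N, time in s.
With the tool pointing down it reaches from about 0.35 to 0.725 m from the base axis. Payload 6 kg.
Tool frame: the origin (TCP) lies midway between the tips of the shut fingers; the grasp point (between the pads) lies 19 mm behind it (arm.tcp_to_grasp is the distance from the TCP to the grasp point, in m); z points along the fingers, x is the direction in which the jaws open and shut, and the axes are right-handed (so a half turn about z gives the same grasp; the last joint's range is limited). The gripper opens to 85 mm and grips with 20 to 120 N. Pads are 22 mm wide; open, the fingers measure 114 mm over their backs; the gripper's body (76 mm by 85 mm) begins 54 mm behind the grasp point. The pads swing forward as they close: fully open they stand 13 mm farther back than shut.
Start: joints at [1.552, 0.04, 0.085, 0, -1.615, -0.334], TCP at [0.207, 0.563, 0.196] pointing down, gripper open.
Joint ranges: [-2.56, 2.56], [-1.29, 2.01], [-1.08, 1.49], [-3.29, 1.98], [-2.81, -0.18], [-2.99, 2.99]. Speed limits (rad/s): [2.57, 2.57, 3.01, 3.14, 3.14, 3.14].

## Interface

Orientations are given as a unit quaternion [w, x, y, z].
In Python, from plant import status, vision, arm gives the robot as it stands.
- The arm moves only by the tool move_arm, never from a script. Its argument "motion" is a list of rows, each an object of numbers: "hand": the finger opening in mm, from 0 to 85.4; "tx", "ty", "tz": the shift along the world's x, y, z in mm; "wx", "wy", "wz": the turn, a rotation vector about the world's x, y, z in degrees. A call has exactly 5 rows; each row shifts and turns the commanded pose from where the row before left it; what a row does not reach is not made up. A row lasts 1/10 s, in which the tool goes at most 50 mm and 8.59 degrees, less where a joint would pass 70% of its speed; a pose out of reach is approached as far as the arm can. A call with a gripper value outside its range is refused whole. The fingers move at their own pace and stop on an object; the grip force is fixed at half the most. Time passes only in rows, so rows that do not move let the fingers close, or fill a call up. It gives the time, the measured TCP pose, the force and the opening at its end, in the units of the state.
- status.get_obs(): the state, without advancing time (a new reading comes with each control period).
- vision.snapshot(name): name is "scene" or "top"; returns the picture (384x512x3 uint8, blue, green, red); there is no depth.
- vision.get_calibration(name): a dict with "fx", "fy", "cx", "cy" (pixels), "k1" (the pictures are not rectified: a ray, as slopes to the right and down, at radius r is drawn at 1 + k1 r^2 times it, then the intrinsics apply), "R" (3x3) and "t" (3): a world point X has camera coordinates R X + t. Camera axes: x right, y down, z forward; pixel columns grow to the right and rows downward; lengths in m; the calibration is good to about 2 mm. A picture is of the moment at which its call begins. get_calibration takes no time and is no camera call.
- arm.finish_job(): hands the job in, once; it reports no verdict.
The state is a dict: "time": time; "joint_pos": joint angles; "dq": joint speeds; "tau": joint torques, N m; "tcp_pos": TCP position; "orientation": TCP orientation; "ft_force": force on the tool from outside, world axes, zero at the start; "ft_torque": the same for the moment, N m; "gripper_width": opening from 0.0 (shut) to 1.0 (fully open).
Only numpy, scipy, OpenCV 4.12 (cv2) and the standard library are available. Lean on these libraries where they do the work, as an engineer would, in place of code of your own. Each camera call takes 0.05 s, during which the arm holds its last target.

## Working session

There is one attempt and no reset: what is moved stays moved. The work goes in short steps, Python scripts to look and compute and a tool call to move; the robot and the scene stay as the last step left them, time stands still between calls to the robot, and variables do not carry over. Pictures are saved under pics/ and viewed, and the job is handed in when it is done.

Besides the shell and the picture viewer there is one more tool, called after "Call:" as name(argument=value, ...) on one line, values as JSON. move_arm: Moves the arm, as the interface text tells. Its arguments: {"type":"object","properties":{"motion":{"type":"array","items":{"type":"object","properties":{"hand":{"type":"number"},"tx":{"type":"number"},"ty":{"type":"number"},"tz":{"type":"number"},"wx":{"type":"number"},"wy":{"type":"number"},"wz":{"type":"number"}}}}},"required":["motion"]}

```bash
ls; mkdir -p pics
python3 - <<'E'
from plant import status, vision, arm
import cv2
o=status.get_obs(); print(o)
for n in("scene","top"):
    cv2.imwrite(f"pics/{n}0.png",vision.snapshot(n)); print(vision.get_calibration(n))
E
```

```text
pics
{'time': 0.0, 'joint_pos': array([ 1.55171929e+00,  4.08237186e-02,  8.37954752e-02, -4.61952449e-04,
       -1.61547142e+00, -3.33723235e-01]), 'dq': array([-0.00024774, -0.00175259, -0.00062343, -0.00058722,  0.00135244,
       -0.0016867 ]), 'tau': array([-1.94274529e-03, -3.68200278e+01,  3.47409403e+01,  6.93258718e+00,
       -5.46630094e-03, -6.04742070e-07]), 'tcp_pos': array([0.20709569, 0.56271693, 0.19506405]), 'orientation': array([-6.87147901e-04, -5.72053986e-01,  8.20215495e-01, -5.53547788e-04]), 'ft_force': array([-0.76046051, -0.19598829, -0.83115123]), 'ft_torque': array([ 0.00861695, -0.0207705 , -0.02746318]), 'gripper_width': 0.9992869237881727}
{'fx': 385.6206207980204, 'fy': 385.6206207980204, 'cx': 256.11407581818963, 'cy': 189.89241565276518, 'k1': -0.021670196836904798, 'R': array([[ 0.28766871,  0.95772435, -0.00328408],
       [ 0.62771745, -0.19113315, -0.75461177],
       [-0.72333776,  0.21501672, -0.65616332]]), 't': array([-0.21364534, -0.20243923,  1.43292111])}
{'fx': 372.3802278661095, 'fy': 372.3802278661095, 'cx': 256.58773527873626, 'cy': 193.4206622236609, 'k1': 0.01477170962741737, 'R': array([[-0.01673371, -0.99964849, -0.02056416],
       [-0.98425142,  0.0200889 , -0.1756291 ],
       [ 0.17598048,  0.01730138, -0.9842416 ]]), 't': array([0.09878103, 0.48388973, 1.04555764])}
```

Run:
```python
import cv2
for n in("scene","top"):
    cv2.imwrite(f"pics/{n}0b.png",cv2.resize(cv2.imread(f"pics/{n}0.png"),(800,600),interpolation=cv2.INTER_CUBIC))
```

```text
(no output)
```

View pics/scene0b.png

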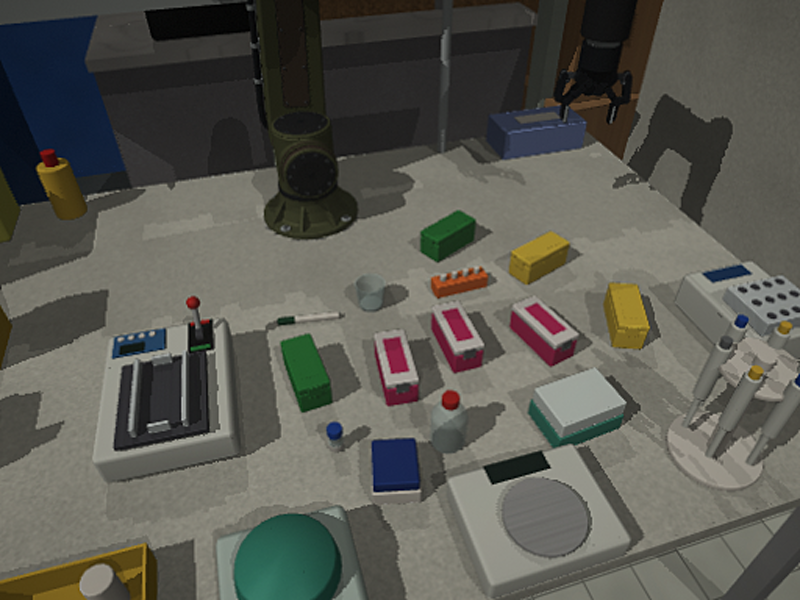

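View pics/top0b.png

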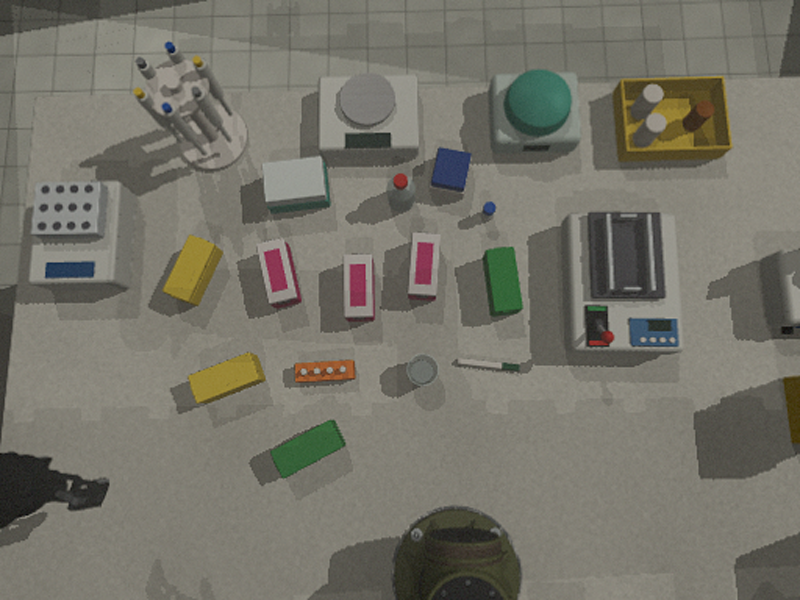

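The scene view shows the three pink cases side by side. In the 800x600 top view they are at about (278,272), (358,287) and (424,266). The shaker is at (625,280), its red knob at (607,337) leaning towards the robot, which is on.

```bash
cat > h.py <<'E'
import numpy as np, cv2
from plant import status, vision, arm
def K(c): return np.array([[c['fx'],0,c['cx']],[0,c['fy'],c['cy']],[0,0,1]])
def dist(c): return np.array([c['k1'],0,0,0,0.])
def ray(n,uv):
    c=vision.get_calibration(n)
    p=cv2.undistortPoints(np.array(uv,float).reshape(-1,1,2),K(c),dist(c)).reshape(-1,2)
    d=np.c_[p,np.ones(len(p))]@c['R']; o=-c['R'].T@c['t']; return o,d
def plane(n,uv,z):
    o,d=ray(n,uv); return o+d*((z-o[2])/d[:,2])[:,None]
def px(n,X):
    c=vision.get_calibration(n)
    return cv2.projectPoints(np.array(X,float).reshape(-1,1,3),cv2.Rodrigues(c['R'])[0],c['t'],K(c),dist(c))[0].reshape(-1,2)
def tri(u1,u2,n1="scene",n2="top"):
    o1,d1=ray(n1,u1);o2,d2=ray(n2,u2);out=[]
    for a,b in zip(d1,d2):
        s=np.linalg.lstsq(np.c_[a,-b],o2-o1,rcond=None)[0]; P=o1+a*s[0];Q=o2+b*s[1]; out.append(np.r_[(P+Q)/2,np.linalg.norm(P-Q)])
    return np.array(out)
def blobs(mask,amin=15):
    cs,_=cv2.findContours(mask.astype(np.uint8),cv2.RETR_EXTERNAL,cv2.CHAIN_APPROX_NONE)
    return [c for c in cs if cv2.contourArea(c)>amin]
E
python3 - <<'E'
from h import *
np.set_printoptions(precision=4,suppress=True)
t=cv2.imread("pics/top0.png");s=cv2.imread("pics/scene0.png")
H=cv2.cvtColor(t,cv2.COLOR_BGR2HSV)
m=((H[...,0]>160)&(H[...,0]<178)&(H[...,1]>120)&(H[...,2]>60))
for c in blobs(m,60):
    P=plane("top",c.reshape(-1,2),.058)[:,:2]*1000
    r=cv2.minAreaRect(P.astype(np.float32)); print("pink",cv2.boundingRect(c),r, H[c[0,0,1],c[0,0,0]])
for n,im in(("top",t),("scene",s)):
    h=cv2.cvtColor(im,cv2.COLOR_BGR2HSV)
    m=(((h[...,0]<6)|(h[...,0]>176))&(h[...,1]>170)&(h[...,2]>70))
    for c in blobs(m,8):print(n,"red",cv2.boundingRect(c),cv2.minEnclosingCircle(c))
# zooms
a=cv2.resize(t[130:235,355:445],None,fx=6,fy=6,interpolation=cv2.INTER_CUBIC)
b=cv2.resize(t[140:215,155:290],None,fx=5.9,fy=5.9,interpolation=cv2.INTER_CUBIC)
cv2.imwrite("pics/zs.png",a[:600]);cv2.imwrite("pics/zc.png",b)
E
```

```text
pink (224, 169, 10, 27) ((518.7488403320312, 170.70921325683594), (26.3681640625, 77.61465454101562), 89.67618560791016) [169 124 144]
pink (169, 159, 15, 28) ((550.3614501953125, 324.49530029296875), (77.92957305908203, 28.51161003112793), 13.2070951461792) [170 133 142]
pink (266, 155, 11, 27) ((557.630126953125, 45.858909606933594), (28.428516387939453, 78.7163314819336), 84.50625610351562) [170 172 139]
scene red (283, 250, 11, 12) ((287.46429443359375, 255.67857360839844), 5.864421844482422)
scene red (119, 190, 7, 7) ((122.35713958740234, 192.92857360839844), 3.358006000518799)
scene red (26, 96, 9, 11) ((30.5, 100.5), 5.700977325439453)
```

View pics/zs.png

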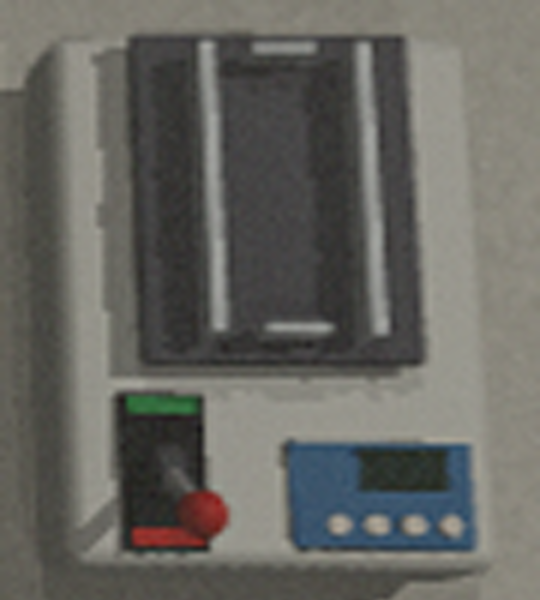

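View pics/zc.png

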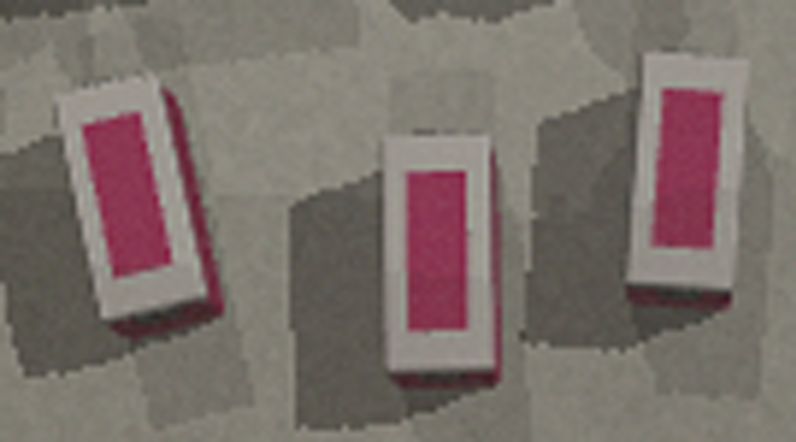

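Run:
```python
from h import *
np.set_printoptions(precision=4,suppress=True)
z=lambda p:(np.array(p,float)+.5)/6-.5+np.array([355,130])
R=plane("top",z([(206,42),(220,330),(363,42),(382,330)]),.103);print("rails",R,R.mean(0))
for a,b in((0,1),(2,3)):
  d=R[a]-R[b];print(np.degrees(np.arctan2(d[1],d[0])),np.linalg.norm(d))
E_=plane("top",z([(285,47),(300,328)]),.103);print("ends",E_,E_.mean(0))
print("knob",tri([(122.2,193)],[z((203,511))]), plane("top",[z((203,511))],.124))
C=plane("top",z([(130,38),(407,38),(425,362),(142,362)]),.085);print("plate",C,C.mean(0))
d=C[0]-C[3];print(np.degrees(np.arctan2(d[1],d[0])));d=C[1]-C[2];print(np.degrees(np.arctan2(d[1],d[0])))
G=plane("top",z([(162,404),(170,537)]),.071);print("marks",G)
# other obstacles top view (800x600 coords) 
q=lambda p:np.array(p,float)*.64
for n,p,h in[("reagent",(401,181),.105),("blue",(452,168),.052),("vial",(489,208),.05),("green",(502,280),.058),("beaker",(422,369),.055),("marker",(489,364),.01),("tubes",(325,371),.044),("tipbox",(296,182),.064),("yellow",(194,269),.058)]:
  print(n,plane("top",[q(p)],h)[0])
```

```text
rails [[ 0.6299 -0.2863  0.103 ]
 [ 0.4922 -0.282   0.103 ]
 [ 0.628  -0.3589  0.103 ]
 [ 0.4906 -0.3552  0.103 ]] [ 0.5602 -0.3206  0.103 ]
-1.8129656881515832 0.1377738407254513
-1.5630028268416583 0.13745160859328986
ends [[ 0.6265 -0.3227  0.103 ]
 [ 0.4924 -0.3182  0.103 ]] [ 0.5594 -0.3205  0.103 ]
knob [[ 0.4064 -0.2613  0.1252  0.0019]] [[ 0.4066 -0.2607  0.124 ]]
plate [[ 0.6388 -0.2569  0.085 ]
 [ 0.6354 -0.3874  0.085 ]
 [ 0.4786 -0.381   0.085 ]
 [ 0.4813 -0.2511  0.085 ]] [ 0.5585 -0.3191  0.085 ]
-2.1112462520562993
-2.325036084166554
marks [[ 0.4636 -0.2633  0.071 ]
 [ 0.4008 -0.2622  0.071 ]]
reagent [0.7003 0.0848 0.105 ]
blue [ 0.7456 -0.0135  0.052 ]
vial [ 0.6638 -0.0816  0.05  ]
green [ 0.5211 -0.0984  0.058 ]
beaker [0.3598 0.0534 0.055 ]
marker [ 0.3698 -0.074   0.01  ]
tubes [0.3601 0.2314 0.044 ]
tipbox [0.7197 0.2862 0.064 ]
yellow [0.5544 0.4769 0.058 ]
```

Call:
move_arm(motion=[{"hand": 0, "tx": 19, "ty": -41, "wz": -8}, {"hand": 0, "tx": 19, "ty": -41, "wz": -8}, {"hand": 0, "tx": 19, "ty": -41, "wz": -8}, {"hand": 0, "tx": 19, "ty": -41, "wz": -8}, {"hand": 0, "tx": 19, "ty": -41, "wz": -8}])

```text
$.motion[0]: bad value
```

```bash
python3 -c "
from h import *
print(status.get_obs())"
```

```text
{'time': 0.1, 'joint_pos': array([ 1.55167454e+00,  4.07506336e-02,  8.38981866e-02, -4.18895348e-04,
       -1.61547201e+00, -3.33727930e-01]), 'dq': array([ 0.00145801, -0.00051167,  0.00188641,  0.00141546, -0.00105987,
       -0.0002268 ]), 'tau': array([-5.11790626e-03, -3.69341969e+01,  3.48279977e+01,  6.95159465e+00,
       -4.45887737e-03, -3.94485852e-06]), 'tcp_pos': array([0.20713794, 0.56274055, 0.19517043]), 'orientation': array([-6.18279503e-04, -5.72032993e-01,  8.20230228e-01, -4.95289018e-04]), 'ft_force': array([ 0.43889554, -1.04349785,  0.33925321]), 'ft_torque': array([0.04624412, 0.02922627, 0.00096569]), 'gripper_width': 1.0006738968754707}
```

All fields are probably required.

Call:
move_arm(motion=[{"hand": 0, "tx": 19, "ty": -41, "tz": 0, "wx": 0, "wy": 0, "wz": -8}, {"hand": 0, "tx": 19, "ty": -41, "tz": 0, "wx": 0, "wy": 0, "wz": -8}, {"hand": 0, "tx": 19, "ty": -41, "tz": 0, "wx": 0, "wy": 0, "wz": -8}, {"hand": 0, "tx": 19, "ty": -41, "tz": 0, "wx": 0, "wy": 0, "wz": -8}, {"hand": 0, "tx": 19, "ty": -41, "tz": 0, "wx": 0, "wy": 0, "wz": -8}])

```text
time: 0.6
tcp_pos: [0.3025, 0.3562, 0.1957]
orientation: [-0.0, -0.255, 0.967, -0.0]
ft_force: [1.4, 0.6, 0.9]
gripper_width: 0.146
```

```bash
python3 -c "
from h import *
o=status.get_obs();print(o['joint_pos'],o['tcp_pos'],o['orientation'])"
```

```text
[ 1.30045693e+00 -3.18911683e-01 -2.38877964e-01 -2.38170380e-04
 -1.65125571e+00 -7.85773153e-01] [0.30253374 0.3562384  0.19567281] [-2.09724325e-04 -2.54520101e-01  9.67067453e-01 -1.24113436e-04]
```

Call:
move_arm(motion=[{"hand": 0, "tx": 19, "ty": -41, "tz": 0, "wx": 0, "wy": 0, "wz": 6}, {"hand": 0, "tx": 19, "ty": -41, "tz": 0, "wx": 0, "wy": 0, "wz": 6}, {"hand": 0, "tx": 19, "ty": -41, "tz": 0, "wx": 0, "wy": 0, "wz": 6}, {"hand": 0, "tx": 19, "ty": -41, "tz": 0, "wx": 0, "wy": 0, "wz": 6}, {"hand": 0, "tx": 19, "ty": -41, "tz": 0, "wx": 0, "wy": 0, "wz": 6}])

```text
time: 1.1
tcp_pos: [0.3975, 0.1513, 0.196]
orientation: [0.0, -0.501, 0.866, 0.0]
ft_force: [1.8, 1.4, 0.1]
gripper_width: 0.001
```

Call:
move_arm(motion=[{"hand": 0, "tx": -4, "ty": -45, "tz": 0, "wx": 0, "wy": 0, "wz": 6}, {"hand": 0, "tx": -4, "ty": -45, "tz": 0, "wx": 0, "wy": 0, "wz": 6}, {"hand": 0, "tx": -4, "ty": -45, "tz": 0, "wx": 0, "wy": 0, "wz": 6}, {"hand": 0, "tx": -4, "ty": -45, "tz": 0, "wx": 0, "wy": 0, "wz": 6}, {"hand": 0, "tx": -4, "ty": -45, "tz": 0, "wx": 0, "wy": 0, "wz": 6}])

```text
time: 1.6
tcp_pos: [0.3767, -0.0725, 0.1961]
orientation: [0.0, -0.707, 0.708, -0.0]
ft_force: [1.4, 0.4, 0.1]
gripper_width: 0.002
```

```bash
cat > s.py <<'E'
from h import *
np.set_printoptions(precision=4,suppress=True)
o=status.get_obs();q=o['orientation']
from scipy.spatial.transform import Rotation as Ro
M=Ro.from_quat(q,scalar_first=True).as_matrix()
print(o['time'],o['joint_pos'],o['tcp_pos'],"jawdeg",np.degrees(np.arctan2(M[1,0],M[0,0])),"z",M[:,2],o['ft_force'],o['ft_torque'],"w",o['gripper_width'])
E
python3 s.py
```

```text
1.6 [ 0.3476 -0.5683 -0.4096 -0.0001 -1.7287  1.2218] [ 0.3767 -0.0725  0.1961] jawdeg -90.0784699096371 z [ 0.0007  0.0004 -1.    ] [1.4143 0.4332 0.0933] [-0.0605 -0.1128  0.0121] w 0.001995655121876039
```

Call:
move_arm(motion=[{"hand": 0, "tx": -3, "ty": -47, "tz": 0, "wx": 0, "wy": 0, "wz": -1}, {"hand": 0, "tx": -4, "ty": -47, "tz": 0, "wx": 0, "wy": 0, "wz": -1}, {"hand": 0, "tx": -4, "ty": -47, "tz": -10, "wx": 0, "wy": 0, "wz": 0}, {"hand": 0, "tx": -4, "ty": -47, "tz": -38, "wx": 0, "wy": 0, "wz": 0}, {"hand": 0, "tx": 0, "ty": 0, "tz": -38, "wx": 0, "wy": 0, "wz": 0}])

```text
time: 2.1
tcp_pos: [0.3622, -0.2545, 0.1162]
orientation: [-0.0, -0.69, 0.724, -0.001]
ft_force: [0.3, 0.1, -0.1]
gripper_width: 0.0
```

```bash
python3 s.py
python3 - <<'E'
from h import *
im=vision.snapshot("scene");cv2.imwrite("pics/k1.png",cv2.resize(im[120:300,20:220],None,fx=3.2,fy=3.2,interpolation=cv2.INTER_CUBIC))
E
```

```text
2.1 [-0.1517 -0.3973 -0.442   0.0009 -1.5252  1.675 ] [ 0.3622 -0.2545  0.1162] jawdeg -92.71868282639366 z [ 0.0007 -0.0011 -1.    ] [ 0.2844  0.0517 -0.0657] [ 0.1363 -0.1387 -0.0333] w 0.0003787058013832721
```

View pics/k1.png

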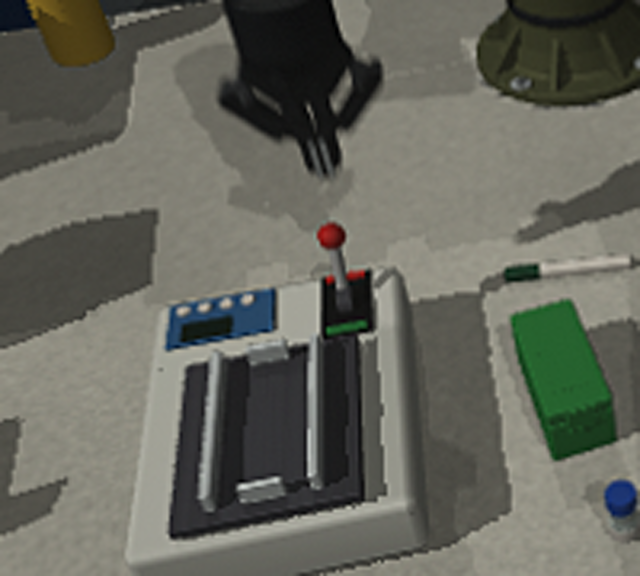

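The closed fingers (320,165) stand behind the red knob (330,235). Next is the push towards the cradle.

Call:
move_arm(motion=[{"hand": 0, "tx": 10, "ty": -2, "tz": -2, "wx": 0, "wy": 0, "wz": 0}, {"hand": 0, "tx": 16, "ty": 0, "tz": 0, "wx": 0, "wy": 0, "wz": 0}, {"hand": 0, "tx": 17, "ty": 0, "tz": 0, "wx": 0, "wy": 0, "wz": 0}, {"hand": 0, "tx": 17, "ty": -1, "tz": 0, "wx": 0, "wy": 0, "wz": 0}, {"hand": 0, "tx": 15, "ty": 0, "tz": 0, "wx": 0, "wy": 0, "wz": 0}])

```text
time: 2.65
tcp_pos: [0.4409, -0.2531, 0.1173]
orientation: [0.001, -0.693, 0.721, -0.002]
ft_force: [-0.1, 0.9, -0.2]
gripper_width: 0.0
```

```bash
python3 s.py
python3 - <<'E'
from h import *
im=vision.snapshot("scene");cv2.imwrite("pics/k2.png",cv2.resize(im[120:300,20:220],None,fx=3.2,fy=3.2,interpolation=cv2.INTER_CUBIC))
E
```

```text
2.65 [-0.1234 -0.2065 -0.2905  0.0011 -1.4837  1.6553] [ 0.4409 -0.2531  0.1173] jawdeg -92.2251309000477 z [ 0.003  -0.0015 -1.    ] [-0.0716  0.9085 -0.2242] [0.0122 0.0703 0.0147] w 0.0003008127929574077
```

View pics/k2.png

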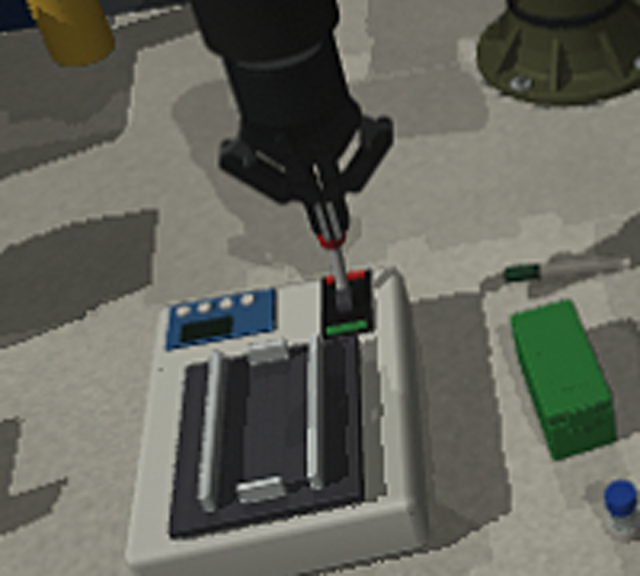

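```bash
python3 - <<'E'
from h import *
im=vision.snapshot("scene");t=vision.snapshot("top")
a=cv2.resize(im[165:225,90:160],None,fx=8,fy=8,interpolation=cv2.INTER_CUBIC)
b=cv2.resize(t[160:240,350:440],None,fx=6,fy=6,interpolation=cv2.INTER_CUBIC)
cv2.imwrite("pics/k3.png",a);cv2.imwrite("pics/k4.png",b)
print(px("scene",[(.441,-.253,.117)]),px("top",[(.441,-.253,.117)]),px("scene",[(.4595,-.261,.124)]))
E
python3 s.py
```

```text
[[127.15227705 203.37732483]] [[383.66484706 202.41652269]] [[123.59139562 206.78981343]]
2.8 [-0.1238 -0.2071 -0.2925  0.0007 -1.4838  1.6556] [ 0.4399 -0.253   0.1163] jawdeg -92.2293717972081 z [ 0.0014 -0.0009 -1.    ] [ 0.437  -0.0348  0.3072] [-0.0274  0.0417 -0.0063] w 0.0003648997867105685
```

View pics/k3.png

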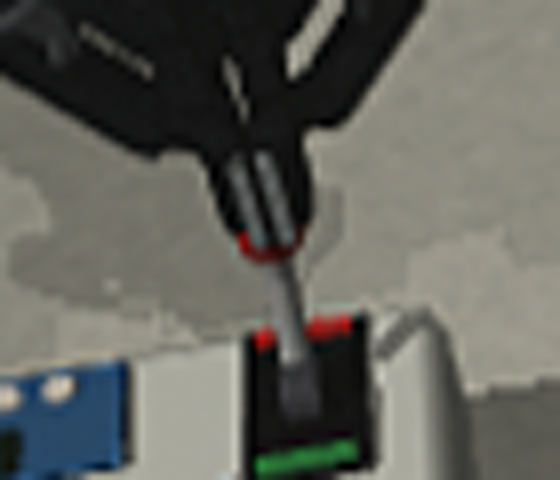

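View pics/k4.png

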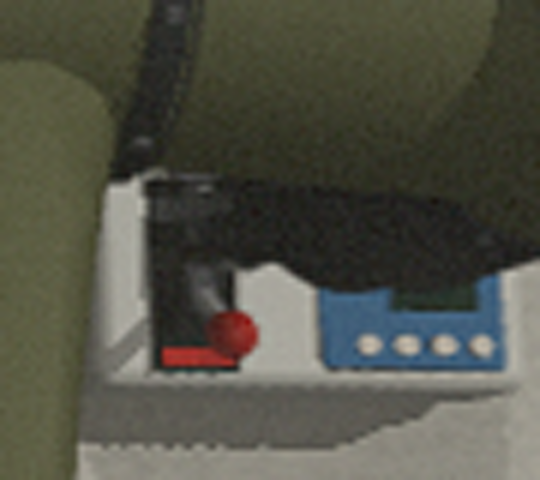

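Run:
```python
from h import *
o,d=ray("scene",[(124,195.6)]);d=d[0]
for x in(.40,.41,.42,.43,.44): print(o+d*(x-o[0])/d[0])
print(px("scene",[(.2071,.5627,.195),(.2071,.5627,.208)]))
c=vision.snapshot("scene")
cv2.imwrite("pics/st.png",cv2.resize(cv2.imread("pics/scene0.png")[0:100,330:430],None,fx=6,fy=6))
```

```text
[ 0.4        -0.26071213  0.11054286]
[ 0.41       -0.25927543  0.1187393 ]
[ 0.42       -0.25783873  0.12693574]
[ 0.43       -0.25640203  0.13513219]
[ 0.44       -0.25496533  0.14332863]
[[371.81640357  91.37462208]
 [372.56648317  87.75117984]]
```

View pics/st.png

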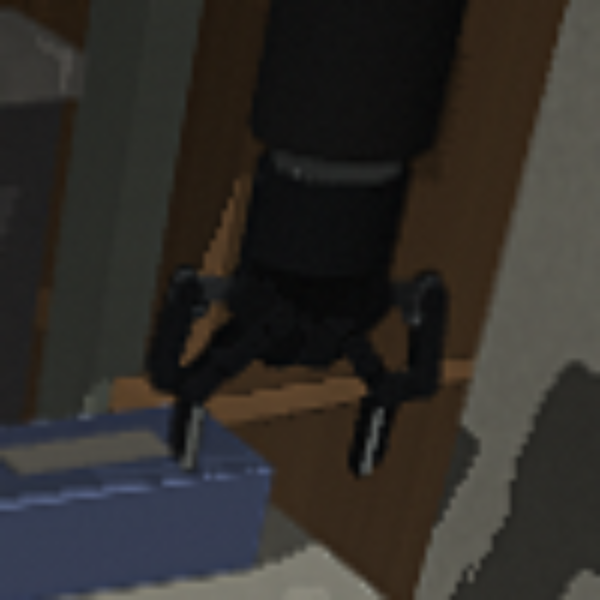

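Run:
```python
from h import *
t=cv2.imread("pics/top0.png")
b=cv2.resize(t[280:340,20:80],None,fx=9,fy=9,interpolation=cv2.INTER_CUBIC)
b=cv2.convertScaleAbs(b,alpha=2,beta=20)
cv2.imwrite("pics/st2.png",b)
print(arm.tcp_to_grasp, px("top",[(.2071,.5627,.195),(.2071,.5627,.208),(.2071,.5627,.24)]))
for n in("top","scene"):
  c=vision.get_calibration(n);print(-c['R'].T@c['t'])
```

```text
0.0187 [[ 60.56145125 300.38203547]
 [ 57.59414138 300.97589975]
 [ 49.9063617  302.51507905]]
[0.29392439 0.07093591 1.11609779]
[ 1.22501966 -0.14218149  0.78676562]
```

View pics/st2.png

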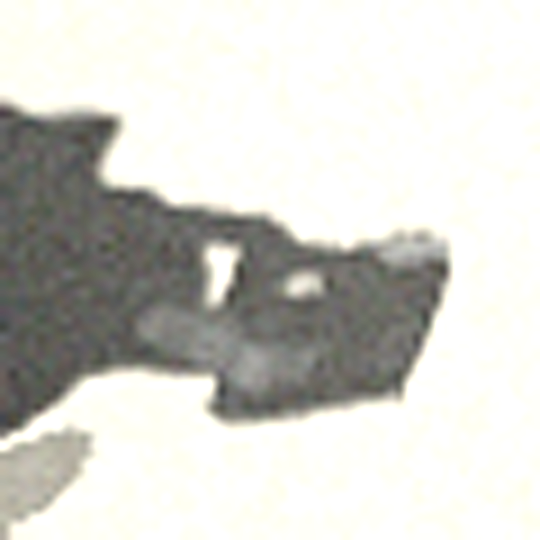

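Run:
```python
from h import *
np.set_printoptions(precision=4,suppress=True)
print(tri([(361.5,77.5),(361.5,77.5),(361.5,77.5)],[(66.7,314.8),(63.9,323.4),(69,306.7)]))
print(px("top",[(.1926,.523,.208)]),px("scene",[(.1926,.523,.208)]))
```

```text
[[0.1798 0.5279 0.2353 0.0064]
 [0.1598 0.5396 0.2245 0.0086]
 [0.1982 0.5175 0.2453 0.0037]]
[[ 73.8722 307.0204]] [[359.6594  87.408 ]]
```

The fingertips look about 27 mm higher than the reported TCP, in both pictures, so the tool passed over the knob, which has not moved. I'll go back and push lower, which is safe either way because the shaker top is at 70 mm.

Call:
move_arm(motion=[{"hand": 0, "tx": -40, "ty": -4, "tz": 0, "wx": 0, "wy": 0, "wz": 0}, {"hand": 0, "tx": -38, "ty": -4, "tz": 0, "wx": 0, "wy": 0, "wz": 0}, {"hand": 0, "tx": 0, "ty": 0, "tz": -15, "wx": 0, "wy": 0, "wz": 0}, {"hand": 0, "tx": 0, "ty": 0, "tz": -14, "wx": 0, "wy": 0, "wz": 0}, {"hand": 0, "tx": 0, "ty": 0, "tz": 0, "wx": 0, "wy": 0, "wz": 0}])

```text
time: 3.35
tcp_pos: [0.3593, -0.2609, 0.0836]
orientation: [-0.0, -0.693, 0.721, 0.001]
ft_force: [0.5, 0.6, -1.0]
gripper_width: -0.0
```

```bash
python3 s.py
python3 - <<'E'
from h import *
im=vision.snapshot("scene");cv2.imwrite("pics/k5.png",cv2.resize(im[140:240,80:180],None,fx=6,fy=6,interpolation=cv2.INTER_CUBIC))
E
```

```text
3.35 [-0.1705 -0.3809 -0.4888 -0.001  -1.4658  1.7005] [ 0.3593 -0.2609  0.0836] jawdeg -92.34303663549012 z [-0.0027  0.0015 -1.    ] [ 0.5336  0.5852 -0.9838] [0.0569 0.0386 0.0165] w -0.000486997430818088
```

View pics/k5.png

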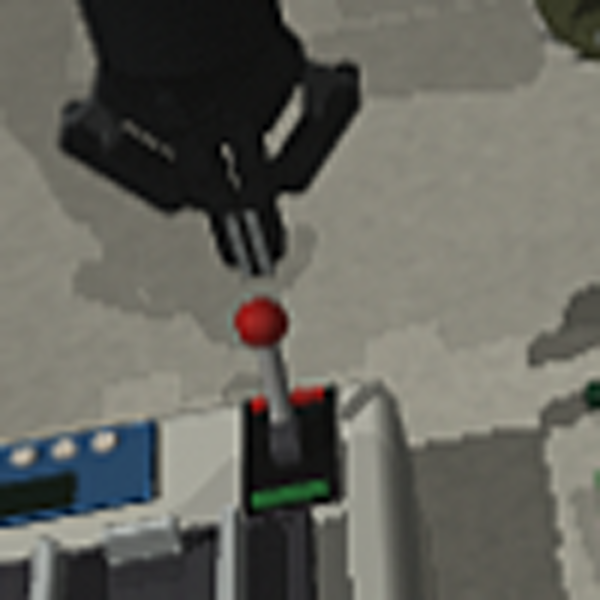

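Call:
move_arm(motion=[{"hand": 0, "tx": 14, "ty": 0, "tz": 0, "wx": 0, "wy": 0, "wz": 0}, {"hand": 0, "tx": 16, "ty": 0, "tz": 0, "wx": 0, "wy": 0, "wz": 0}, {"hand": 0, "tx": 17, "ty": 0, "tz": 0, "wx": 0, "wy": 0, "wz": 0}, {"hand": 0, "tx": 17, "ty": 0, "tz": 0, "wx": 0, "wy": 0, "wz": 0}, {"hand": 0, "tx": 14, "ty": 0, "tz": 0, "wx": 0, "wy": 0, "wz": 0}])

```text
time: 3.9
tcp_pos: [0.4387, -0.2616, 0.0857]
orientation: [-0.001, -0.693, 0.721, 0.001]
ft_force: [-31.6, 4.7, 11.2]
gripper_width: 0.002
```

```bash
python3 s.py
python3 - <<'E'
from h import *
im=vision.snapshot("scene");cv2.imwrite("pics/k6.png",cv2.resize(im[140:240,80:180],None,fx=6,fy=6,interpolation=cv2.INTER_CUBIC))
E
```

```text
3.9 [-0.1421 -0.1842 -0.3289  0.0008 -1.4289  1.6723] [ 0.4387 -0.2616  0.0857] jawdeg -92.32062080091298 z [-0.003  -0.0004 -1.    ] [-31.5964   4.7369  11.1655] [ 0.819  11.4471  0.0156] w 0.002157447286875882
```

View pics/k6.png

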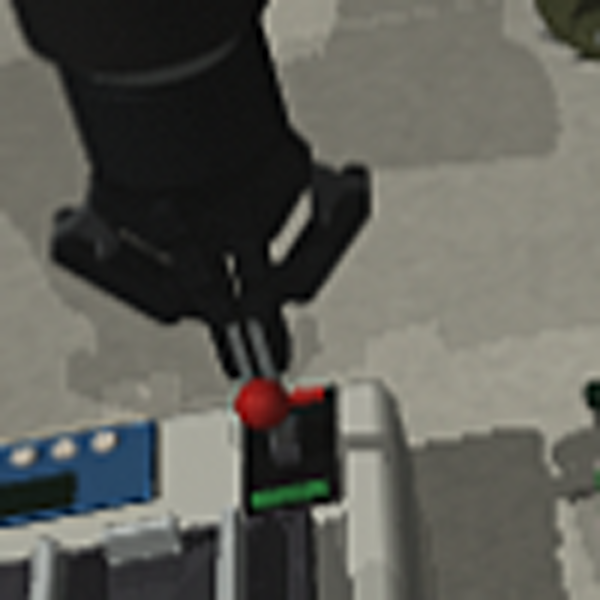

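The knob is at the off position, pixel (123.7,207.2) against a predicted (123.6,206.8). I'm backing off because the lever is being pressed against its stop.

Call:
move_arm(motion=[{"hand": 0, "tx": -20, "ty": 0, "tz": 0, "wx": 0, "wy": 0, "wz": 0}, {"hand": 0, "tx": -30, "ty": 0, "tz": 0, "wx": 0, "wy": 0, "wz": 0}, {"hand": 0, "tx": -20, "ty": 0, "tz": 40, "wx": 0, "wy": 0, "wz": 0}, {"hand": 0, "tx": 0, "ty": 0, "tz": 48, "wx": 0, "wy": 0, "wz": 0}, {"hand": 70, "tx": 0, "ty": 40, "tz": 20, "wx": 0, "wy": 0, "wz": 0}])

```text
time: 4.45
tcp_pos: [0.3687, -0.2243, 0.1985]
orientation: [0.0, -0.69, 0.723, -0.003]
ft_force: [1.6, 1.3, -0.7]
gripper_width: 0.155
```

```bash
python3 s.py
python3 - <<'E'
from h import *
im=vision.snapshot("scene")
h=cv2.cvtColor(im,cv2.COLOR_BGR2HSV)
m=(((h[...,0]<6)|(h[...,0]>176))&(h[...,1]>150)&(h[...,2]>60))
for c in blobs(m,8):print("red",cv2.boundingRect(c),cv2.minEnclosingCircle(c))
E
```

```text
4.45 [-0.0706 -0.4273 -0.3147  0.0033 -1.6795  1.5951] [ 0.3687 -0.2243  0.1985] jawdeg -92.6741913931673 z [ 0.0037 -0.0036 -1.    ] [ 1.5755  1.2543 -0.6676] [ 0.1523 -0.2544 -0.0094] w 0.15541486956028916
red (283, 250, 11, 12) ((288.0, 255.72727966308594), 6.066530704498291)
red (119, 203, 15, 8) ((126.0, 206.0), 7.071167945861816)
red (26, 96, 9, 11) ((30.5, 100.5), 5.700977325439453)
```

Call:
move_arm(motion=[{"hand": 75, "tx": 25, "ty": 36, "tz": 0, "wx": 0, "wy": 0, "wz": -1}, {"hand": 75, "tx": 27, "ty": 38, "tz": 0, "wx": 0, "wy": 0, "wz": -1}, {"hand": 75, "tx": 27, "ty": 39, "tz": 0, "wx": 0, "wy": 0, "wz": -1}, {"hand": 75, "tx": 27, "ty": 39, "tz": 0, "wx": 0, "wy": 0, "wz": 0}, {"hand": 75, "tx": 27, "ty": 39, "tz": 0, "wx": 0, "wy": 0, "wz": 0}])

```text
time: 5.0
tcp_pos: [0.5025, -0.0283, 0.1941]
orientation: [-0.0, -0.674, 0.739, -0.0]
ft_force: [0.0, -0.9, 0.9]
gripper_width: 0.878
```

Call:
move_arm(motion=[{"hand": 75, "tx": 27, "ty": 39, "tz": 0, "wx": 0, "wy": 0, "wz": 0}, {"hand": 75, "tx": 29, "ty": 39, "tz": 0, "wx": 0, "wy": 0, "wz": 0}, {"hand": 75, "tx": 0, "ty": 0, "tz": -45, "wx": 0, "wy": 0, "wz": 0}, {"hand": 75, "tx": 0, "ty": 0, "tz": -45, "wx": 0, "wy": 0, "wz": 0}, {"hand": 75, "tx": 0, "ty": 0, "tz": 0, "wx": 0, "wy": 0, "wz": 0}])

```text
time: 5.5
tcp_pos: [0.5534, 0.0475, 0.0958]
orientation: [-0.006, -0.674, 0.739, 0.003]
ft_force: [0.1, 0.3, -1.8]
gripper_width: 0.879
```

```bash
python3 s.py
python3 - <<'E'
from h import *
im=vision.snapshot("scene");cv2.imwrite("pics/c1.png",cv2.resize(im[120:280,190:390],None,fx=4,fy=3.7,interpolation=cv2.INTER_CUBIC))
E
```

```text
5.5 [ 0.4453 -0.0531 -0.1894 -0.0028 -1.4478  1.0332] [0.5534 0.0475 0.0958] jawdeg -95.30701366383383 z [-0.0132 -0.0032 -0.9999] [ 0.0606  0.2693 -1.8226] [-0.0673  0.1051 -0.0085] w 0.8790078393757947
```

View pics/c1.png

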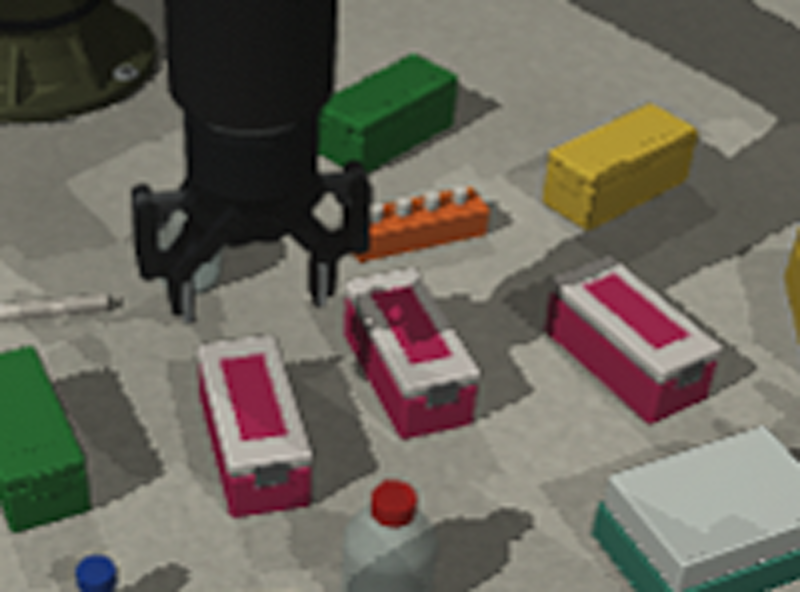

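Run:
```python
from h import *
o,d=ray("scene",[(190+188/4,120+316/3.7),(190+318/4,120+302/3.7),(253.7,203)])
for e in d: print(o+e*(.5534-o[0])/e[0])
```

```text
[0.5534     0.00853126 0.13964379]
[0.5534     0.09236238 0.12968272]
[0.5534     0.05108199 0.13614774]
```

Call:
move_arm(motion=[{"hand": 75, "tx": 4, "ty": -2, "tz": -30, "wx": 0, "wy": 0, "wz": 0}, {"hand": 75, "tx": 0, "ty": 0, "tz": -30, "wx": 0, "wy": 0, "wz": 0}, {"hand": 75, "tx": 0, "ty": 0, "tz": -25, "wx": 0, "wy": 0, "wz": 0}, {"hand": 75, "tx": 0, "ty": 0, "tz": -15, "wx": 0, "wy": 0, "wz": 0}, {"hand": 75, "tx": 0, "ty": 0, "tz": 0, "wx": 0, "wy": 0, "wz": 0}])

```text
time: 6.05
tcp_pos: [0.5614, 0.0452, 0.004]
orientation: [-0.0, -0.673, 0.739, -0.0]
ft_force: [-0.2, -0.1, 0.4]
gripper_width: 0.882
```

```bash
python3 s.py
python3 - <<'E'
from h import *
im=vision.snapshot("scene");cv2.imwrite("pics/c2.png",cv2.resize(im[140:270,210:340],None,fx=4.5,fy=4.5,interpolation=cv2.INTER_CUBIC))
E
```

```text
6.05 [ 0.4371  0.0068 -0.3025  0.0005 -1.2621  1.04  ] [0.5614 0.0452 0.004 ] jawdeg -95.36196477433019 z [-0.0004 -0.0007 -1.    ] [-0.2079 -0.124   0.3518] [-0.0195  0.0294 -0.0355] w 0.8817918385585413
```

View pics/c2.png

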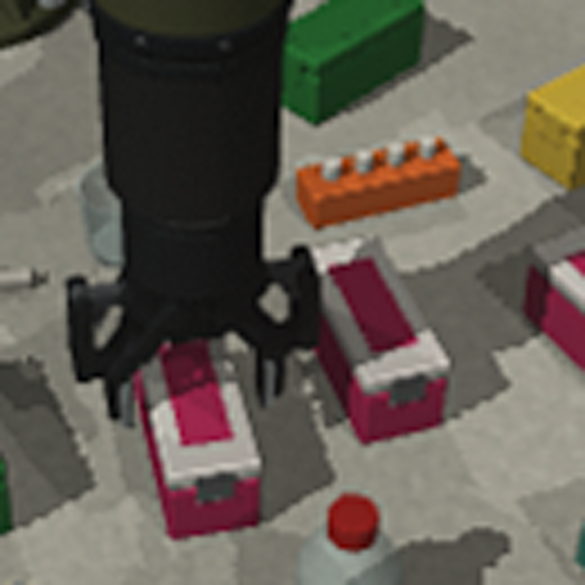

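Call:
move_arm(motion=[{"hand": 75, "tx": -3, "ty": 0, "tz": -12, "wx": 0, "wy": 0, "wz": 0}, {"hand": 75, "tx": 0, "ty": 0, "tz": -9, "wx": 0, "wy": 0, "wz": 0}, {"hand": 40, "tx": 0, "ty": 0, "tz": 0, "wx": 0, "wy": 0, "wz": 0}, {"hand": 40, "tx": 0, "ty": 0, "tz": 0, "wx": 0, "wy": 0, "wz": 0}, {"hand": 40, "tx": 0, "ty": 0, "tz": 0, "wx": 0, "wy": 0, "wz": 0}])

```text
time: 6.6
tcp_pos: [0.558, 0.0455, -0.0174]
orientation: [-0.0, -0.673, 0.739, 0.0]
ft_force: [-0.3, 0.9, -2.1]
gripper_width: 0.624
```

```bash
python3 s.py
```

```text
6.6 [ 0.4398  0.0161 -0.334  -0.0003 -1.2209  1.0375] [ 0.558   0.0455 -0.0174] jawdeg -95.36255572289781 z [-0.0003  0.0002 -1.    ] [-0.2911  0.9186 -2.0774] [0.309  0.0429 0.0178] w 0.6241889277248438
```

Gripped: opening 53 mm, as expected for 54 mm. Now lift and rock.

Call:
move_arm(motion=[{"hand": 40, "tx": 0, "ty": 0, "tz": 30, "wx": 0, "wy": 0, "wz": 0}, {"hand": 40, "tx": 0, "ty": 0, "tz": 40, "wx": 0, "wy": 0, "wz": 0}, {"hand": 40, "tx": 0, "ty": 0, "tz": 30, "wx": 0, "wy": 0, "wz": 0}, {"hand": 40, "tx": 0, "ty": 0, "tz": 0, "wx": 0, "wy": 0, "wz": 0}, {"hand": 40, "tx": 0, "ty": 0, "tz": 0, "wx": 0, "wy": 0, "wz": 0}])

```text
time: 7.1
tcp_pos: [0.5576, 0.0456, 0.0816]
orientation: [-0.0, -0.673, 0.739, 0.001]
ft_force: [0.3, -0.3, -7.0]
gripper_width: 0.619
```

```bash
cat > m.py <<'E'
from h import *
np.set_printoptions(precision=3,suppress=True)
import sys
T=[];F=[]
for i in range(int(sys.argv[1]) if len(sys.argv)>1 else 6):
    vision.snapshot("scene"); o=status.get_obs();T.append(o['ft_torque']);F.append(o['ft_force'])
T=np.array(T);print(o['time'],"F",np.mean(F,0),"T",T.mean(0),"sd",T.std(0));print(T[:,1])
E
python3 s.py;python3 m.py
```

```text
7.1 [ 0.4396 -0.0495 -0.2124 -0.0013 -1.4087  1.0376] [0.5576 0.0456 0.0816] jawdeg -95.3773544128245 z [-0.0013  0.0008 -1.    ] [ 0.2984 -0.3052 -7.033 ] [-0.0387  0.1153 -0.0014] w 0.6189558908387098
7.4 F [ 0.089  0.357 -6.246] T [-0.017  0.022 -0.005] sd [0.024 0.03  0.029]
[ 0.085  0.018  0.025  0.01   0.003 -0.007]
```

Call:
move_arm(motion=[{"hand": 40, "tx": 0, "ty": 0, "tz": 0, "wx": 0.7, "wy": 8, "wz": 0}, {"hand": 40, "tx": 0, "ty": 0, "tz": 0, "wx": 0.7, "wy": 8, "wz": 0}, {"hand": 40, "tx": 0, "ty": 0, "tz": 0, "wx": 0, "wy": 0, "wz": 0}, {"hand": 40, "tx": 0, "ty": 0, "tz": 0, "wx": 0, "wy": 0, "wz": 0}, {"hand": 40, "tx": 0, "ty": 0, "tz": 0, "wx": 0, "wy": 0, "wz": 0}])

```text
time: 7.9
tcp_pos: [0.5584, 0.0451, 0.0831]
orientation: [-0.094, -0.667, 0.732, 0.102]
ft_force: [9.0, -0.9, -7.7]
gripper_width: 0.629
```

Call:
move_arm(motion=[{"hand": 40, "tx": 0, "ty": 0, "tz": 0, "wx": -0.7, "wy": -8, "wz": 0}, {"hand": 40, "tx": 0, "ty": 0, "tz": 0, "wx": -0.7, "wy": -8, "wz": 0}, {"hand": 40, "tx": 0, "ty": 0, "tz": 0, "wx": 0, "wy": 0, "wz": 0}, {"hand": 40, "tx": 0, "ty": 0, "tz": 0, "wx": 0, "wy": 0, "wz": 0}, {"hand": 40, "tx": 0, "ty": 0, "tz": 0, "wx": 0, "wy": 0, "wz": 0}])

```text
time: 8.4
tcp_pos: [0.5587, 0.0458, 0.0852]
orientation: [0.002, -0.673, 0.739, -0.001]
ft_force: [1.8, -4.4, -10.2]
gripper_width: 0.623
```

```bash
python3 m.py 8;python3 s.py
```

```text
8.8 F [-1.566 -3.581 -9.58 ] T [-1.211 -0.67  -0.007] sd [0.271 0.197 0.021]
[-0.858 -0.852 -0.827 -0.773 -0.715 -0.613 -0.426 -0.294]
8.8 [ 0.4393 -0.0482 -0.2103 -0.     -1.4095  1.0376] [0.5584 0.0453 0.0823] jawdeg -95.38180434266958 z [-0.0007 -0.0003 -1.    ] [-3.9352 -0.5225 -7.5572] [-0.6269 -0.2938 -0.0148] w 0.6272840222896205
```

Call:
move_arm(motion=[{"hand": 40, "tx": 0, "ty": 0, "tz": 0, "wx": -0.7, "wy": -8, "wz": 0}, {"hand": 40, "tx": 0, "ty": 0, "tz": 0, "wx": -0.7, "wy": -8, "wz": 0}, {"hand": 40, "tx": 0, "ty": 0, "tz": 0, "wx": 0, "wy": 0, "wz": 0}, {"hand": 40, "tx": 0, "ty": 0, "tz": 0, "wx": 0, "wy": 0, "wz": 0}, {"hand": 40, "tx": 0, "ty": 0, "tz": 0, "wx": 0, "wy": 0, "wz": 0}])

```text
time: 9.3
tcp_pos: [0.5591, 0.0458, 0.0843]
orientation: [0.096, -0.667, 0.732, -0.103]
ft_force: [2.1, -0.9, -5.7]
gripper_width: 0.621
```

Call:
move_arm(motion=[{"hand": 40, "tx": 0, "ty": 0, "tz": 0, "wx": 0.7, "wy": 8, "wz": 0}, {"hand": 40, "tx": 0, "ty": 0, "tz": 0, "wx": 0.7, "wy": 8, "wz": 0}, {"hand": 40, "tx": 0, "ty": 0, "tz": 0, "wx": 0, "wy": 0, "wz": 0}, {"hand": 40, "tx": 0, "ty": 0, "tz": 0, "wx": 0, "wy": 0, "wz": 0}, {"hand": 40, "tx": 0, "ty": 0, "tz": 0, "wx": 0, "wy": 0, "wz": 0}])

```text
time: 9.8
tcp_pos: [0.5592, 0.0453, 0.0831]
orientation: [0.001, -0.673, 0.74, -0.001]
ft_force: [4.4, -3.0, -7.6]
gripper_width: 0.621
```

```bash
python3 m.py 8;python3 s.py
```

```text
10.2 F [ 0.148 -0.108 -5.575] T [0.043 0.035 0.004] sd [0.079 0.02  0.033]
[0.022 0.034 0.08  0.033 0.012 0.046 0.015 0.035]
10.2 [ 0.44   -0.0517 -0.2118  0.0002 -1.4093  1.0375] [0.558  0.0455 0.0834] jawdeg -95.3403567673773 z [ 0.0013  0.0005 -1.    ] [ 0.5017 -0.0872 -5.3464] [ 0.0392  0.0354 -0.0138] w 0.6203387703036302
```

```bash
python3 - <<'E'
from h import *
im=vision.snapshot("scene");cv2.imwrite("pics/c3.png",cv2.resize(im[120:280,190:390],None,fx=4,fy=3.7,interpolation=cv2.INTER_CUBIC))
E
python3 s.py
```

```text
10.25 [ 0.4399 -0.0512 -0.2117  0.0001 -1.4093  1.0375] [0.558  0.0454 0.0832] jawdeg -95.3459360471843 z [ 0.001   0.0003 -1.    ] [ 0.3452  0.3171 -5.8976] [0.0245 0.0433 0.0341] w 0.625366137230805
```

View pics/c3.png

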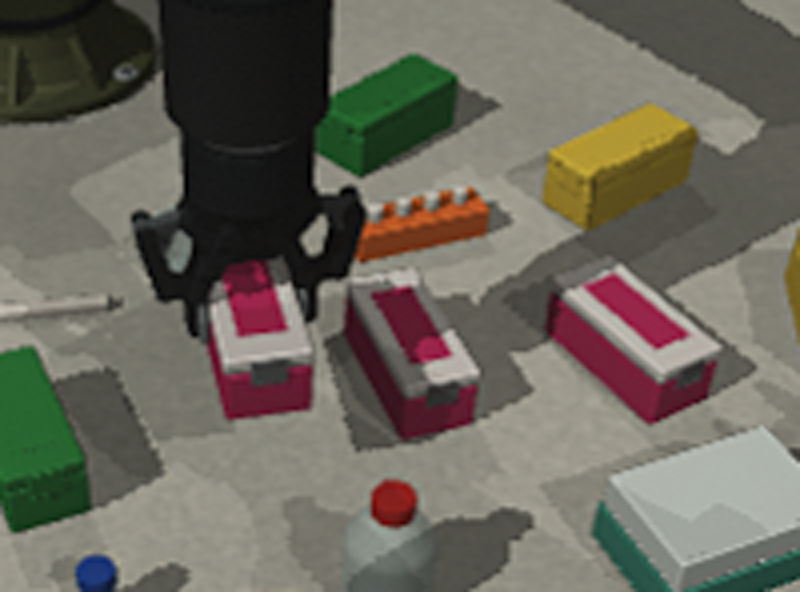

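The case is held level, and nothing else moved. The force transient after the first rock is unexplained, so I'm repeating that measurement.

Call:
move_arm(motion=[{"hand": 40, "tx": 0, "ty": 0, "tz": 0, "wx": 0.7, "wy": 8, "wz": 0}, {"hand": 40, "tx": 0, "ty": 0, "tz": 0, "wx": 0.7, "wy": 8, "wz": 0}, {"hand": 40, "tx": 0, "ty": 0, "tz": 0, "wx": 0, "wy": 0, "wz": 0}, {"hand": 40, "tx": 0, "ty": 0, "tz": 0, "wx": 0, "wy": 0, "wz": 0}, {"hand": 40, "tx": 0, "ty": 0, "tz": 0, "wx": 0, "wy": 0, "wz": 0}])

```text
time: 10.75
tcp_pos: [0.5586, 0.0452, 0.0838]
orientation: [-0.094, -0.667, 0.732, 0.101]
ft_force: [0.4, -1.5, -5.4]
gripper_width: 0.626
```

Call:
move_arm(motion=[{"hand": 40, "tx": 0, "ty": 0, "tz": 0, "wx": -0.7, "wy": -8, "wz": 0}, {"hand": 40, "tx": 0, "ty": 0, "tz": 0, "wx": -0.7, "wy": -8, "wz": 0}, {"hand": 40, "tx": 0, "ty": 0, "tz": 0, "wx": 0, "wy": 0, "wz": 0}, {"hand": 40, "tx": 0, "ty": 0, "tz": 0, "wx": 0, "wy": 0, "wz": 0}, {"hand": 40, "tx": 0, "ty": 0, "tz": 0, "wx": 0, "wy": 0, "wz": 0}])

```text
time: 11.25
tcp_pos: [0.5589, 0.0458, 0.0854]
orientation: [0.002, -0.673, 0.739, -0.001]
ft_force: [0.1, 0.8, -5.4]
gripper_width: 0.627
```

```bash
python3 m.py 8;python3 s.py
```

```text
11.65 F [ 0.049  0.124 -5.778] T [ 0.019  0.061 -0.003] sd [0.299 0.149 0.039]
[ 0.057  0.253 -0.111  0.088  0.168 -0.108  0.256 -0.118]
11.65 [ 0.4393 -0.0481 -0.2103  0.     -1.4095  1.0376] [0.5584 0.0453 0.0823] jawdeg -95.37858398620276 z [-0.0008 -0.0004 -1.    ] [-0.5296 -2.1754 -6.4242] [-0.3454 -0.1178  0.0175] w 0.6253869175304473
```

```bash
python3 m.py 14
```

```text
12.35 F [-0.396 -0.279 -5.827] T [ 0.022  0.068 -0.008] sd [0.269 0.187 0.023]
[ 0.096  0.151 -0.134  0.356 -0.167  0.15   0.11  -0.139  0.308 -0.209
  0.168  0.084 -0.14   0.315]
```

Call:
move_arm(motion=[{"hand": 40, "tx": 0, "ty": 0, "tz": 0, "wx": -0.7, "wy": -8, "wz": 0}, {"hand": 40, "tx": 0, "ty": 0, "tz": 0, "wx": -0.7, "wy": -8, "wz": 0}, {"hand": 40, "tx": 0, "ty": 0, "tz": 0, "wx": 0, "wy": 0, "wz": 0}, {"hand": 40, "tx": 0, "ty": 0, "tz": 0, "wx": 0, "wy": 0, "wz": 0}, {"hand": 40, "tx": 0, "ty": 0, "tz": 0, "wx": 0, "wy": 0, "wz": 0}])

```text
time: 12.85
tcp_pos: [0.5592, 0.0459, 0.0847]
orientation: [0.096, -0.667, 0.732, -0.103]
ft_force: [0.3, -0.6, -4.4]
gripper_width: 0.623
```

```bash
python3 m.py 4
```

```text
13.05 F [ 0.093  0.182 -5.25 ] T [0.101 1.258 0.001] sd [0.114 0.099 0.015]
[1.129 1.309 1.205 1.389]
```

Call:
move_arm(motion=[{"hand": 40, "tx": 0, "ty": 0, "tz": 0, "wx": 0.7, "wy": 8, "wz": 0}, {"hand": 40, "tx": 0, "ty": 0, "tz": 0, "wx": 0.7, "wy": 8, "wz": 0}, {"hand": 40, "tx": 0, "ty": 0, "tz": 0, "wx": 0, "wy": 0, "wz": 0}, {"hand": 40, "tx": 0, "ty": 0, "tz": 0, "wx": 0, "wy": 0, "wz": 0}, {"hand": 40, "tx": 0, "ty": 0, "tz": 0, "wx": 0, "wy": 0, "wz": 0}])

```text
time: 13.55
tcp_pos: [0.5586, 0.0451, 0.0828]
orientation: [0.0, -0.673, 0.74, -0.001]
ft_force: [-0.1, 1.6, -4.4]
gripper_width: 0.625
```

```bash
python3 m.py 10
```

```text
14.05 F [-0.164 -0.023 -5.779] T [0.002 0.058 0.006] sd [0.305 0.169 0.041]
[-0.067  0.18   0.14  -0.163  0.287 -0.066  0.125  0.021 -0.189  0.312]
```

Call:
move_arm(motion=[{"hand": 40, "tx": 0, "ty": 0, "tz": 0, "wx": 0.7, "wy": 7, "wz": 0}, {"hand": 40, "tx": 0, "ty": 0, "tz": 0, "wx": 0.7, "wy": 7, "wz": 0}, {"hand": 40, "tx": 0, "ty": 0, "tz": 0, "wx": 0, "wy": 0, "wz": 0}, {"hand": 40, "tx": 0, "ty": 0, "tz": 0, "wx": 0, "wy": 0, "wz": 0}, {"hand": 40, "tx": 0, "ty": 0, "tz": 0, "wx": -0.4, "wy": -4, "wz": 0}])

```text
time: 14.55
tcp_pos: [0.5589, 0.045, 0.0815]
orientation: [-0.059, -0.67, 0.737, 0.065]
ft_force: [2.0, -0.1, -6.8]
gripper_width: 0.626
```

Call:
move_arm(motion=[{"hand": 40, "tx": 0, "ty": 0, "tz": 0, "wx": -0.4, "wy": -4, "wz": 0}, {"hand": 40, "tx": 0, "ty": 0, "tz": 0, "wx": -0.4, "wy": -4, "wz": 0}, {"hand": 40, "tx": 0, "ty": 0, "tz": 0, "wx": -0.2, "wy": -2, "wz": 0}, {"hand": 40, "tx": 0, "ty": 0, "tz": 0, "wx": 0, "wy": 0, "wz": 0}, {"hand": 40, "tx": 0, "ty": 0, "tz": 0, "wx": 0, "wy": 0, "wz": 0}])

```text
time: 15.05
tcp_pos: [0.558, 0.0456, 0.0843]
orientation: [0.001, -0.674, 0.739, -0.0]
ft_force: [0.3, -0.1, -6.3]
gripper_width: 0.625
```

```bash
python3 m.py 14
```

```text
15.75 F [-0.064  0.138 -5.976] T [ 0.001  0.028 -0.018] sd [0.024 0.03  0.025]
[ 0.069 -0.006  0.027  0.051 -0.049  0.024  0.016  0.014  0.017  0.025
  0.051  0.04   0.066  0.045]
```

Rocked both ways, this case reads Ty 0.028 and 0.035 N m, so no ball is inside. I'm putting it back.

Call:
move_arm(motion=[{"hand": 40, "tx": 0, "ty": 0, "tz": -35, "wx": 0, "wy": 0, "wz": 0}, {"hand": 40, "tx": 0, "ty": 0, "tz": -35, "wx": 0, "wy": 0, "wz": 0}, {"hand": 40, "tx": 0, "ty": 0, "tz": -20, "wx": 0, "wy": 0, "wz": 0}, {"hand": 40, "tx": 0, "ty": 0, "tz": -8, "wx": 0, "wy": 0, "wz": 0}, {"hand": 40, "tx": 0, "ty": 0, "tz": 0, "wx": 0, "wy": 0, "wz": 0}])

```text
time: 16.25
tcp_pos: [0.5582, 0.0452, -0.0149]
orientation: [-0.0, -0.673, 0.739, -0.0]
ft_force: [2.9, -2.5, -8.2]
gripper_width: 0.622
```

```bash
python3 s.py
```

```text
16.25 [ 0.4399  0.0139 -0.3317  0.0008 -1.2253  1.0375] [ 0.5582  0.0452 -0.0149] jawdeg -95.33741728920198 z [ 0.0002 -0.0007 -1.    ] [ 2.8942 -2.4864 -8.2119] [-0.6694 -0.5906 -0.0595] w 0.6220355642219192
```

Another 2 mm down, then release and lift.

Call:
move_arm(motion=[{"hand": 40, "tx": 0, "ty": 0, "tz": -2, "wx": 0, "wy": 0, "wz": 0}, {"hand": 75, "tx": 0, "ty": 0, "tz": 0, "wx": 0, "wy": 0, "wz": 0}, {"hand": 75, "tx": 0, "ty": 0, "tz": 0, "wx": 0, "wy": 0, "wz": 0}, {"hand": 75, "tx": 0, "ty": 0, "tz": 25, "wx": 0, "wy": 0, "wz": 0}, {"hand": 75, "tx": 0, "ty": 0, "tz": 40, "wx": 0, "wy": 0, "wz": 0}])

```text
time: 16.75
tcp_pos: [0.5568, 0.0448, 0.0463]
orientation: [-0.002, -0.673, 0.739, 0.001]
ft_force: [0.7, 0.6, -0.0]
gripper_width: 0.879
```

Call:
move_arm(motion=[{"hand": 75, "tx": -3, "ty": 20, "tz": 40, "wx": 0, "wy": 0, "wz": 1}, {"hand": 75, "tx": -12, "ty": 35, "tz": 0, "wx": 0, "wy": 0, "wz": 1}, {"hand": 75, "tx": -12, "ty": 35, "tz": 0, "wx": 0, "wy": 0, "wz": 1}, {"hand": 75, "tx": -12, "ty": 35, "tz": 0, "wx": 0, "wy": 0, "wz": 1}, {"hand": 75, "tx": 0, "ty": 0, "tz": 0, "wx": 0, "wy": 0, "wz": 1}])

```text
time: 17.25
tcp_pos: [0.5187, 0.1737, 0.0886]
orientation: [0.001, -0.706, 0.708, -0.0]
ft_force: [0.2, 0.2, -0.1]
gripper_width: 0.879
```

```bash
python3 s.py
python3 - <<'E'
from h import *
im=vision.snapshot("scene");cv2.imwrite("pics/c4.png",cv2.resize(im[120:280,190:390],None,fx=4,fy=3.7,interpolation=cv2.INTER_CUBIC))
E
```

```text
17.25 [ 0.6906 -0.0895 -0.238   0.     -1.4199  0.8784] [0.5187 0.1737 0.0886] jawdeg -90.10480804191423 z [ 0.0019  0.0015 -1.    ] [ 0.217   0.1672 -0.1117] [-0.0074  0.0223 -0.014 ] w 0.8785302748112384
```

View pics/c4.png

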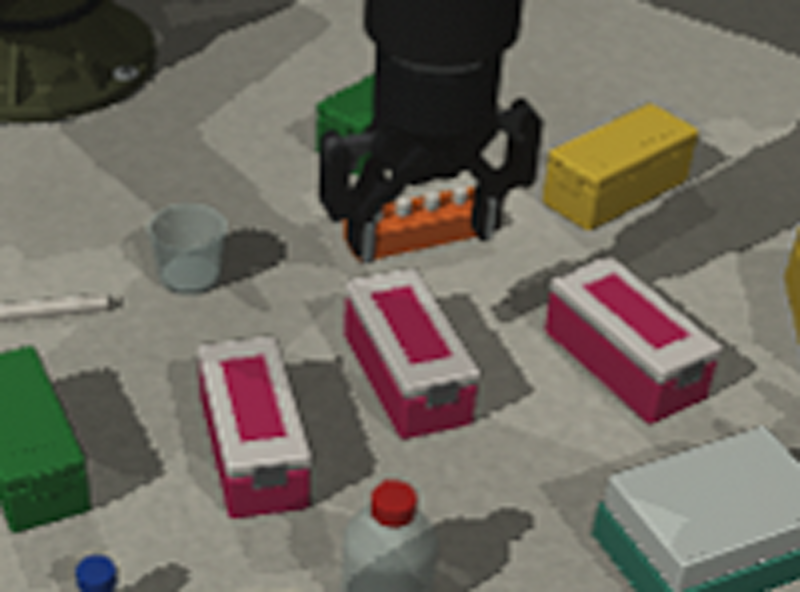

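The first case stands upright where it was. The gripper is over the middle case, so I'm descending and gripping.

Call:
move_arm(motion=[{"hand": 75, "tx": 0, "ty": -3, "tz": -35, "wx": 0, "wy": 0, "wz": 0}, {"hand": 75, "tx": 0, "ty": 0, "tz": -35, "wx": 0, "wy": 0, "wz": 0}, {"hand": 75, "tx": 0, "ty": 0, "tz": -25, "wx": 0, "wy": 0, "wz": 0}, {"hand": 75, "tx": 0, "ty": 0, "tz": -11, "wx": 0, "wy": 0, "wz": 0}, {"hand": 75, "tx": 0, "ty": 0, "tz": 0, "wx": 0, "wy": 0, "wz": 0}])

```text
time: 17.8
tcp_pos: [0.5188, 0.1663, -0.0193]
orientation: [-0.001, -0.705, 0.71, -0.0]
ft_force: [0.0, 0.2, -0.6]
gripper_width: 0.883
```

Call:
move_arm(motion=[{"hand": 40, "tx": 0, "ty": 0, "tz": 0, "wx": 0, "wy": 0, "wz": 0}, {"hand": 40, "tx": 0, "ty": 0, "tz": 0, "wx": 0, "wy": 0, "wz": 0}, {"hand": 40, "tx": 0, "ty": 0, "tz": 0, "wx": 0, "wy": 0, "wz": 0}, {"hand": 40, "tx": 0, "ty": 0, "tz": 25, "wx": 0, "wy": 0, "wz": 0}, {"hand": 40, "tx": 0, "ty": 0, "tz": 35, "wx": 0, "wy": 0, "wz": 0}])

```text
time: 18.3
tcp_pos: [0.5167, 0.1661, 0.0393]
orientation: [-0.003, -0.705, 0.71, 0.001]
ft_force: [-0.3, 0.8, -3.4]
gripper_width: 0.626
```

Call:
move_arm(motion=[{"hand": 40, "tx": 0, "ty": 0, "tz": 40, "wx": 0, "wy": 0, "wz": 0}, {"hand": 40, "tx": 0, "ty": 0, "tz": 0, "wx": 0, "wy": 6, "wz": 0}, {"hand": 40, "tx": 0, "ty": 0, "tz": 0, "wx": 0, "wy": 8, "wz": 0}, {"hand": 40, "tx": 0, "ty": 0, "tz": 0, "wx": 0, "wy": 0, "wz": 0}, {"hand": 40, "tx": 0, "ty": 0, "tz": 0, "wx": 0, "wy": 0, "wz": 0}])

```text
time: 18.8
tcp_pos: [0.5188, 0.1667, 0.0785]
orientation: [-0.089, -0.699, 0.704, 0.087]
ft_force: [-0.4, 0.7, -4.2]
gripper_width: 0.627
```

Call:
move_arm(motion=[{"hand": 40, "tx": 0, "ty": 0, "tz": 0, "wx": 0, "wy": -4, "wz": 0}, {"hand": 40, "tx": 0, "ty": 0, "tz": 0, "wx": 0, "wy": -4, "wz": 0}, {"hand": 40, "tx": 0, "ty": 0, "tz": 0, "wx": 0, "wy": -4, "wz": 0}, {"hand": 40, "tx": 0, "ty": 0, "tz": 0, "wx": 0, "wy": -2, "wz": 0}, {"hand": 40, "tx": 0, "ty": 0, "tz": 0, "wx": 0, "wy": 0, "wz": 0}])

```text
time: 19.3
tcp_pos: [0.5178, 0.1673, 0.0834]
orientation: [0.002, -0.706, 0.709, -0.001]
ft_force: [0.4, -0.1, -3.8]
gripper_width: 0.624
```

```bash
python3 m.py 14;python3 s.py
```

```text
20.0 F [-0.084  0.062 -4.528] T [-0.014 -0.003  0.004] sd [0.037 0.02  0.04 ]
[ 0.026 -0.     0.006 -0.031 -0.001 -0.001 -0.011  0.008  0.004 -0.003
 -0.002 -0.057  0.025 -0.007]
20.0 [ 0.6803 -0.0882 -0.2499  0.     -1.4096  0.884 ] [0.5192 0.1673 0.0815] jawdeg -90.37248578336896 z [-0.0003 -0.0003 -1.    ] [ 0.0157 -0.3688 -4.6668] [-0.0015 -0.0067 -0.028 ] w 0.6238442068902913
```

Now rock the other way.

Call:
move_arm(motion=[{"hand": 40, "tx": 0, "ty": 0, "tz": 0, "wx": 0, "wy": -6, "wz": 0}, {"hand": 40, "tx": 0, "ty": 0, "tz": 0, "wx": 0, "wy": -8, "wz": 0}, {"hand": 40, "tx": 0, "ty": 0, "tz": 0, "wx": 0, "wy": 0, "wz": 0}, {"hand": 40, "tx": 0, "ty": 0, "tz": 0, "wx": 0, "wy": 0, "wz": 0}, {"hand": 40, "tx": 0, "ty": 0, "tz": 0, "wx": 0, "wy": 0, "wz": 0}])

```text
time: 20.5
tcp_pos: [0.52, 0.1681, 0.0834]
orientation: [0.088, -0.7, 0.704, -0.086]
ft_force: [0.4, 0.5, -3.9]
gripper_width: 0.623
```

Call:
move_arm(motion=[{"hand": 40, "tx": 0, "ty": 0, "tz": 0, "wx": 0, "wy": 4, "wz": 0}, {"hand": 40, "tx": 0, "ty": 0, "tz": 0, "wx": 0, "wy": 4, "wz": 0}, {"hand": 40, "tx": 0, "ty": 0, "tz": 0, "wx": 0, "wy": 4, "wz": 0}, {"hand": 40, "tx": 0, "ty": 0, "tz": 0, "wx": 0, "wy": 2, "wz": 0}, {"hand": 40, "tx": 0, "ty": 0, "tz": 0, "wx": 0, "wy": 0, "wz": 0}])

```text
time: 21.0
tcp_pos: [0.5216, 0.1679, 0.0821]
orientation: [0.0, -0.704, 0.71, 0.0]
ft_force: [-0.2, -0.4, -4.6]
gripper_width: 0.624
```

```bash
python3 m.py 14;python3 s.py
```

```text
21.7 F [-0.023  0.045 -4.298] T [-0.011  0.005 -0.003] sd [0.026 0.021 0.028]
[-0.008  0.034 -0.008  0.011  0.016  0.003  0.028  0.034 -0.019  0.029
 -0.014 -0.006 -0.035 -0.002]
21.7 [ 0.6806 -0.0891 -0.2502  0.0001 -1.4095  0.884 ] [0.5191 0.1674 0.0818] jawdeg -90.35240992683111 z [ 0.0003  0.     -1.    ] [-0.0141  0.8144 -4.4994] [-0.0504 -0.0019  0.0255] w 0.6240194336351453
```

The readings are −0.003 and 0.005 N m, so no ball here either. I'm putting it back and going to the third case.

Call:
move_arm(motion=[{"hand": 40, "tx": 0, "ty": 0, "tz": -35, "wx": 0, "wy": 0, "wz": 0}, {"hand": 40, "tx": 0, "ty": 0, "tz": -35, "wx": 0, "wy": 0, "wz": 0}, {"hand": 40, "tx": 0, "ty": 0, "tz": -20, "wx": 0, "wy": 0, "wz": 0}, {"hand": 40, "tx": 0, "ty": 0, "tz": -9, "wx": 0, "wy": 0, "wz": 0}, {"hand": 40, "tx": 0, "ty": 0, "tz": 0, "wx": 0, "wy": 0, "wz": 0}])

```text
time: 22.2
tcp_pos: [0.5194, 0.1673, -0.0157]
orientation: [0.0, -0.705, 0.709, -0.001]
ft_force: [-4.0, -0.9, 1.5]
gripper_width: 0.625
```

```bash
python3 s.py
```

```text
22.2 [ 0.6808 -0.0244 -0.3715  0.0011 -1.2236  0.8841] [ 0.5194  0.1673 -0.0157] jawdeg -90.31683049517038 z [ 0.0008 -0.0007 -1.    ] [-3.9929 -0.8594  1.5294] [-0.2885  1.154   0.0929] w 0.6249103852182997
```

Call:
move_arm(motion=[{"hand": 40, "tx": 0, "ty": 0, "tz": -2, "wx": 0, "wy": 0, "wz": 0}, {"hand": 75, "tx": 0, "ty": 0, "tz": 0, "wx": 0, "wy": 0, "wz": 0}, {"hand": 75, "tx": 0, "ty": 0, "tz": 0, "wx": 0, "wy": 0, "wz": 0}, {"hand": 75, "tx": 0, "ty": 0, "tz": 25, "wx": 0, "wy": 0, "wz": 0}, {"hand": 75, "tx": 0, "ty": 0, "tz": 40, "wx": 0, "wy": 0, "wz": 0}])

```text
time: 22.7
tcp_pos: [0.5178, 0.1664, 0.0442]
orientation: [-0.002, -0.705, 0.709, 0.0]
ft_force: [0.6, -0.4, 0.0]
gripper_width: 0.879
```

Call:
move_arm(motion=[{"hand": 75, "tx": 3, "ty": 20, "tz": 40, "wx": 0, "wy": 0, "wz": 0}, {"hand": 75, "tx": 9, "ty": 45, "tz": 0, "wx": 0, "wy": 0, "wz": 4.5}, {"hand": 75, "tx": 9, "ty": 45, "tz": 0, "wx": 0, "wy": 0, "wz": 4.5}, {"hand": 75, "tx": 9, "ty": 44, "tz": 0, "wx": 0, "wy": 0, "wz": 4.5}, {"hand": 75, "tx": 0, "ty": 0, "tz": 0, "wx": 0, "wy": 0, "wz": 0}])

```text
time: 23.2
tcp_pos: [0.5493, 0.3253, 0.0843]
orientation: [0.0, 0.785, -0.619, 0.0]
ft_force: [-0.8, -0.2, -0.8]
gripper_width: 0.877
```

```bash
python3 s.py
python3 - <<'E'
from h import *
im=vision.snapshot("scene");cv2.imwrite("pics/c5.png",cv2.resize(im[120:280,190:390],None,fx=4,fy=3.7,interpolation=cv2.INTER_CUBIC))
E
```

```text
23.2 [ 0.8477  0.1571  0.0067  0.0002 -1.4214  0.9577] [0.5493 0.3253 0.0843] jawdeg -76.55743471967591 z [-0.0005 -0.0008 -1.    ] [-0.8282 -0.2087 -0.8303] [-0.1437  0.0034 -0.0391] w 0.8768536965544954
```

View pics/c5.png

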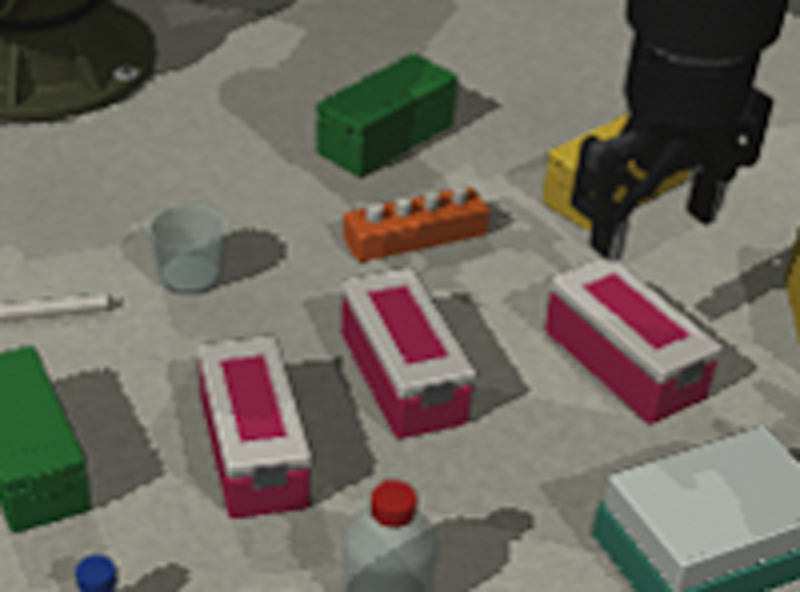

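Call:
move_arm(motion=[{"hand": 75, "tx": 0, "ty": -1, "tz": -35, "wx": 0, "wy": 0, "wz": 0}, {"hand": 75, "tx": 0, "ty": 0, "tz": -35, "wx": 0, "wy": 0, "wz": 0}, {"hand": 75, "tx": 0, "ty": 0, "tz": -22, "wx": 0, "wy": 0, "wz": 0}, {"hand": 75, "tx": 0, "ty": 0, "tz": -11, "wx": 0, "wy": 0, "wz": 0}, {"hand": 75, "tx": 0, "ty": 0, "tz": 0, "wx": 0, "wy": 0, "wz": 0}])

```text
time: 23.75
tcp_pos: [0.5488, 0.3192, -0.0183]
orientation: [0.001, 0.783, -0.622, 0.0]
ft_force: [-1.2, 0.2, 0.1]
gripper_width: 0.877
```

Call:
move_arm(motion=[{"hand": 40, "tx": 0, "ty": 0, "tz": 0, "wx": 0, "wy": 0, "wz": 0}, {"hand": 40, "tx": 0, "ty": 0, "tz": 0, "wx": 0, "wy": 0, "wz": 0}, {"hand": 40, "tx": 0, "ty": 0, "tz": 0, "wx": 0, "wy": 0, "wz": 0}, {"hand": 40, "tx": 0, "ty": 0, "tz": 25, "wx": 0, "wy": 0, "wz": 0}, {"hand": 40, "tx": 0, "ty": 0, "tz": 35, "wx": 0, "wy": 0, "wz": 0}])

```text
time: 24.25
tcp_pos: [0.5469, 0.3188, 0.0398]
orientation: [0.003, 0.783, -0.622, -0.001]
ft_force: [0.6, 1.3, -3.6]
gripper_width: 0.624
```

Call:
move_arm(motion=[{"hand": 40, "tx": 0, "ty": 0, "tz": 40, "wx": 0, "wy": 0, "wz": 0}, {"hand": 40, "tx": 0, "ty": 0, "tz": 0, "wx": -1.4, "wy": 5.8, "wz": 0}, {"hand": 40, "tx": 0, "ty": 0, "tz": 0, "wx": -1.9, "wy": 7.8, "wz": 0}, {"hand": 40, "tx": 0, "ty": 0, "tz": 0, "wx": 0, "wy": 0, "wz": 0}, {"hand": 40, "tx": 0, "ty": 0, "tz": 0, "wx": 0, "wy": 0, "wz": 0}])

```text
time: 24.75
tcp_pos: [0.549, 0.3196, 0.0783]
orientation: [0.099, 0.777, -0.617, -0.076]
ft_force: [-1.4, -0.0, -3.3]
gripper_width: 0.626
```

Call:
move_arm(motion=[{"hand": 40, "tx": 0, "ty": 0, "tz": 0, "wx": 0.9, "wy": -3.9, "wz": 0}, {"hand": 40, "tx": 0, "ty": 0, "tz": 0, "wx": 0.9, "wy": -3.9, "wz": 0}, {"hand": 40, "tx": 0, "ty": 0, "tz": 0, "wx": 0.9, "wy": -3.9, "wz": 0}, {"hand": 40, "tx": 0, "ty": 0, "tz": 0, "wx": 0.6, "wy": -1.9, "wz": 0}, {"hand": 40, "tx": 0, "ty": 0, "tz": 0, "wx": 0, "wy": 0, "wz": 0}])

```text
time: 25.25
tcp_pos: [0.5478, 0.32, 0.0852]
orientation: [-0.002, 0.784, -0.621, 0.001]
ft_force: [0.1, 0.1, -3.4]
gripper_width: 0.625
```

```bash
python3 m.py 12;python3 s.py
```

```text
25.85 F [-0.219 -0.042 -4.09 ] T [-0.009 -0.006 -0.003] sd [0.035 0.033 0.024]
[-0.036 -0.035  0.032  0.022 -0.059  0.055  0.019 -0.011 -0.011 -0.034
  0.016 -0.031]
25.85 [ 0.8421  0.1507 -0.0038  0.0001 -1.4168  0.9574] [0.5493 0.3203 0.0824] jawdeg -76.89208940245027 z [-0.0003 -0.0004 -1.    ] [-0.2663 -0.1806 -3.7614] [-0.0081 -0.0307 -0.0325] w 0.6217051942598077
```

Call:
move_arm(motion=[{"hand": 40, "tx": 0, "ty": 0, "tz": 0, "wx": 1.4, "wy": -5.8, "wz": 0}, {"hand": 40, "tx": 0, "ty": 0, "tz": 0, "wx": 1.9, "wy": -7.8, "wz": 0}, {"hand": 40, "tx": 0, "ty": 0, "tz": 0, "wx": 0, "wy": 0, "wz": 0}, {"hand": 40, "tx": 0, "ty": 0, "tz": 0, "wx": 0, "wy": 0, "wz": 0}, {"hand": 40, "tx": 0, "ty": 0, "tz": 0, "wx": 0, "wy": 0, "wz": 0}])

```text
time: 26.35
tcp_pos: [0.5501, 0.3213, 0.0847]
orientation: [-0.097, 0.777, -0.617, 0.075]
ft_force: [1.1, 0.4, -3.1]
gripper_width: 0.625
```

Call:
move_arm(motion=[{"hand": 40, "tx": 0, "ty": 0, "tz": 0, "wx": -0.9, "wy": 3.9, "wz": 0}, {"hand": 40, "tx": 0, "ty": 0, "tz": 0, "wx": -0.9, "wy": 3.9, "wz": 0}, {"hand": 40, "tx": 0, "ty": 0, "tz": 0, "wx": -0.9, "wy": 3.9, "wz": 0}, {"hand": 40, "tx": 0, "ty": 0, "tz": 0, "wx": -0.6, "wy": 1.9, "wz": 0}, {"hand": 40, "tx": 0, "ty": 0, "tz": 0, "wx": 0, "wy": 0, "wz": 0}])

```text
time: 26.85
tcp_pos: [0.5516, 0.3215, 0.0833]
orientation: [-0.001, 0.783, -0.622, -0.0]
ft_force: [0.6, 0.9, -4.3]
gripper_width: 0.621
```

```bash
python3 m.py 12;python3 s.py
```

```text
27.45 F [ 0.016  0.027 -4.381] T [-0.031  0.03  -0.018] sd [0.035 0.032 0.04 ]
[ 0.046 -0.008  0.051  0.022  0.067  0.005  0.02   0.075  0.047  0.018
  0.056 -0.04 ]
27.45 [ 0.8426  0.1493 -0.0044  0.0001 -1.4166  0.9571] [0.549  0.3204 0.0829] jawdeg -76.88488719098234 z [ 0.0004  0.0002 -1.    ] [ 0.3984 -0.2165 -5.1776] [-0.0297 -0.0395  0.0364] w 0.6241403455914883
```

The level-hold method doesn't discriminate here, because the ball can roll back during the return. I'll measure at held tilts of −12, −3, +3 and +12° instead, and fit a straight line plus a step; only a rolling ball gives a step.

Create m2.py:
```python
from h import *
import sys,json,os
from scipy.spatial.transform import Rotation as Ro
case=sys.argv[1];n=int(sys.argv[2]);R=[]
for i in range(n):
    vision.snapshot("scene");o=status.get_obs();M=Ro.from_quat(o['orientation'],scalar_first=True).as_matrix()
    a=-M[:,0];a=a*np.sign(a[1]);e=np.cross(a,[0,0,1.]);e/=np.linalg.norm(e)
    R.append([M[:,2]@e,o['ft_torque']@a,o['ft_force'][2]])
R=np.array(R);m=R.mean(0);sd=R.std(0)
L=json.load(open(case+'.json')) if os.path.exists(case+'.json') else []
L.append(m.tolist());json.dump(L,open(case+'.json','w'))
print(o['time'],m,sd,"half means",R[:n//2,1].mean(),R[n//2:,1].mean())
if len(L)>3:
    L=np.array(L);X=np.c_[np.ones(len(L)),L[:,0],np.sign(L[:,0])]
    c,r,_,_=np.linalg.lstsq(X,L[:,1],rcond=None);print("a,K,step",c,"res",L[:,1]-X@c)
```

```text
(no output)
```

Call:
move_arm(motion=[{"hand": 40, "tx": 0, "ty": 0, "tz": 0, "wx": 1.4, "wy": -5.8, "wz": 0}, {"hand": 40, "tx": 0, "ty": 0, "tz": 0, "wx": 1.0, "wy": -4, "wz": 0}, {"hand": 40, "tx": 0, "ty": 0, "tz": 0, "wx": 0.4, "wy": -1.9, "wz": 0}, {"hand": 40, "tx": 0, "ty": 0, "tz": 0, "wx": 0, "wy": 0, "wz": 0}, {"hand": 40, "tx": 0, "ty": 0, "tz": 0, "wx": 0, "wy": 0, "wz": 0}])

```text
time: 27.95
tcp_pos: [0.5489, 0.3204, 0.0831]
orientation: [-0.082, 0.779, -0.618, 0.064]
ft_force: [-0.8, 0.3, -4.3]
gripper_width: 0.625
```

```bash
python3 m2.py A 8
```

```text
28.35 [ 0.20807907  0.87969977 -4.24145138] [7.53580564e-05 3.80626430e-02 3.88925455e-01] half means 0.8726033042403312 0.8867962417247301
```

Call:
move_arm(motion=[{"hand": 40, "tx": 0, "ty": 0, "tz": 0, "wx": -1.1, "wy": 4.4, "wz": 0}, {"hand": 40, "tx": 0, "ty": 0, "tz": 0, "wx": -0.7, "wy": 2.9, "wz": 0}, {"hand": 40, "tx": 0, "ty": 0, "tz": 0, "wx": -0.3, "wy": 1.5, "wz": 0}, {"hand": 40, "tx": 0, "ty": 0, "tz": 0, "wx": 0, "wy": 0, "wz": 0}, {"hand": 40, "tx": 0, "ty": 0, "tz": 0, "wx": 0, "wy": 0, "wz": 0}])

```text
time: 28.85
tcp_pos: [0.5493, 0.3203, 0.0823]
orientation: [-0.021, 0.783, -0.622, 0.016]
ft_force: [-0.4, 0.6, -4.0]
gripper_width: 0.627
```

```bash
python3 m2.py A 8
```

```text
29.25 [ 0.05251657  0.24467539 -4.09569777] [4.98625553e-05 3.29101829e-02 6.29589941e-01] half means 0.24101002819350745 0.24834074522676147
```

Call:
move_arm(motion=[{"hand": 40, "tx": 0, "ty": 0, "tz": 0, "wx": -0.9, "wy": 3.9, "wz": 0}, {"hand": 40, "tx": 0, "ty": 0, "tz": 0, "wx": -0.5, "wy": 1.9, "wz": 0}, {"hand": 40, "tx": 0, "ty": 0, "tz": 0, "wx": 0, "wy": 0, "wz": 0}, {"hand": 40, "tx": 0, "ty": 0, "tz": 0, "wx": 0, "wy": 0, "wz": 0}, {"hand": 40, "tx": 0, "ty": 0, "tz": 0, "wx": 0, "wy": 0, "wz": 0}])

```text
time: 29.75
tcp_pos: [0.549, 0.3203, 0.0827]
orientation: [0.02, 0.783, -0.621, -0.016]
ft_force: [0.3, -0.2, -4.6]
gripper_width: 0.624
```

```bash
python3 m2.py A 10
```

```text
30.25 [-0.05155405 -0.21041595 -4.10210517] [2.29443129e-04 2.77487310e-02 5.00141748e-01] half means -0.21531353420078442 -0.20551835973529958
```

Call:
move_arm(motion=[{"hand": 40, "tx": 0, "ty": 0, "tz": 0, "wx": -1.1, "wy": 4.4, "wz": 0}, {"hand": 40, "tx": 0, "ty": 0, "tz": 0, "wx": -0.7, "wy": 2.9, "wz": 0}, {"hand": 40, "tx": 0, "ty": 0, "tz": 0, "wx": -0.3, "wy": 1.5, "wz": 0}, {"hand": 40, "tx": 0, "ty": 0, "tz": 0, "wx": 0, "wy": 0, "wz": 0}, {"hand": 40, "tx": 0, "ty": 0, "tz": 0, "wx": 0, "wy": 0, "wz": 0}])

```text
time: 30.75
tcp_pos: [0.5494, 0.3203, 0.0824]
orientation: [0.082, 0.779, -0.618, -0.064]
ft_force: [0.3, 0.1, -4.8]
gripper_width: 0.623
```

```bash
python3 m2.py A 8
```

```text
31.15 [-0.20756281 -0.84326883 -4.75706214] [1.74460197e-04 2.89178848e-02 3.13389470e-01] half means -0.8271490207162373 -0.859388632994075
a,K,step [0.01616821 4.06928264 0.01580072] res [ 0.0009983  -0.0009983  -0.00099544  0.00099544]
```

Case A (y≈0.32): step +0.016±0.011, while a ball would give −0.039, so no ball. The middle case's level test (−0.008±0.008, ball +0.078) rules it out too. The first case's only quiet "minus" reading followed a fast return, when the ball could have run back. It needs retesting with gentle motions, so I'm putting this one down.

Call:
move_arm(motion=[{"hand": 40, "tx": 0, "ty": 0, "tz": -30, "wx": 1.4, "wy": -5.8, "wz": 0}, {"hand": 40, "tx": 0, "ty": 0, "tz": -30, "wx": 1.4, "wy": -5.9, "wz": 0}, {"hand": 40, "tx": 0, "ty": 0, "tz": -22, "wx": 0, "wy": 0, "wz": 0}, {"hand": 40, "tx": 0, "ty": 0, "tz": -14, "wx": 0, "wy": 0, "wz": 0}, {"hand": 40, "tx": 0, "ty": 0, "tz": -3, "wx": 0, "wy": 0, "wz": 0}])

```text
time: 31.65
tcp_pos: [0.5492, 0.3204, -0.0146]
orientation: [0.0, 0.784, -0.621, 0.0]
ft_force: [-15.9, -7.3, 14.2]
gripper_width: 0.623
```

```bash
python3 s.py
```

```text
31.65 [ 0.8428  0.2084 -0.1201  0.0008 -1.2424  0.9575] [ 0.5492  0.3204 -0.0146] jawdeg -76.835320304621 z [ 0.0005 -0.0006 -1.    ] [-15.922   -7.2747  14.1865] [-2.5272  4.8202  0.0632] w 0.6233970035416123
```

Call:
move_arm(motion=[{"hand": 75, "tx": 0, "ty": 0, "tz": 0, "wx": 0, "wy": 0, "wz": 0}, {"hand": 75, "tx": 0, "ty": 0, "tz": 0, "wx": 0, "wy": 0, "wz": 0}, {"hand": 75, "tx": 0, "ty": 0, "tz": 25, "wx": 0, "wy": 0, "wz": 0}, {"hand": 75, "tx": 0, "ty": 0, "tz": 45, "wx": 0, "wy": 0, "wz": 0}, {"hand": 75, "tx": 0, "ty": -15, "tz": 40, "wx": 0, "wy": 0, "wz": 0}])

```text
time: 32.15
tcp_pos: [0.5501, 0.3064, 0.0964]
orientation: [-0.001, 0.784, -0.621, 0.001]
ft_force: [1.2, 1.3, 0.5]
gripper_width: 0.882
```

Call:
move_arm(motion=[{"hand": 75, "tx": 2, "ty": -45, "tz": 0, "wx": 0, "wy": 0, "wz": -3}, {"hand": 75, "tx": 2, "ty": -45, "tz": 0, "wx": 0, "wy": 0, "wz": -3}, {"hand": 75, "tx": 2, "ty": -45, "tz": 0, "wx": 0, "wy": 0, "wz": -4}, {"hand": 75, "tx": 2, "ty": -45, "tz": 0, "wx": 0, "wy": 0, "wz": -4}, {"hand": 75, "tx": 1, "ty": -45, "tz": 0, "wx": 0, "wy": 0, "wz": -4}])

```text
time: 32.65
tcp_pos: [0.5593, 0.0788, 0.0955]
orientation: [0.001, -0.675, 0.738, -0.001]
ft_force: [0.4, 0.1, 0.5]
gripper_width: 0.876
```

```bash
python3 s.py
python3 - <<'E'
from h import *
im=vision.snapshot("scene");cv2.imwrite("pics/c6.png",cv2.resize(im[120:280,190:390],None,fx=4,fy=3.7,interpolation=cv2.INTER_CUBIC))
E
```

```text
32.65 [ 0.4959 -0.0449 -0.1833  0.0007 -1.4292  0.9867] [0.5593 0.0788 0.0955] jawdeg -95.04622508087033 z [ 0.0031  0.0009 -1.    ] [0.3943 0.08   0.4517] [ 0.0106 -0.1164  0.0855] w 0.8763444672630797
```

View pics/c6.png

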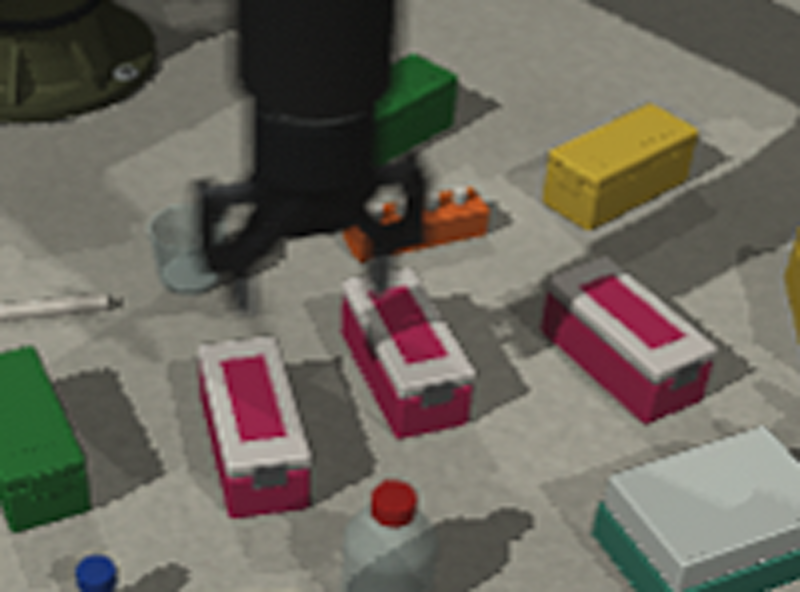

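Call:
move_arm(motion=[{"hand": 75, "tx": -1, "ty": -34, "tz": 0, "wx": 0, "wy": 0, "wz": 0}, {"hand": 75, "tx": 0, "ty": 0, "tz": -40, "wx": 0, "wy": 0, "wz": 0}, {"hand": 75, "tx": 0, "ty": 0, "tz": -40, "wx": 0, "wy": 0, "wz": 0}, {"hand": 75, "tx": 0, "ty": 0, "tz": -22, "wx": 0, "wy": 0, "wz": 0}, {"hand": 75, "tx": 0, "ty": 0, "tz": -10, "wx": 0, "wy": 0, "wz": 0}])

```text
time: 33.2
tcp_pos: [0.5568, 0.0459, -0.0199]
orientation: [-0.001, -0.676, 0.737, 0.0]
ft_force: [0.1, -0.1, 0.5]
gripper_width: 0.877
```

Call:
move_arm(motion=[{"hand": 40, "tx": 0, "ty": 0, "tz": 0, "wx": 0, "wy": 0, "wz": 0}, {"hand": 40, "tx": 0, "ty": 0, "tz": 0, "wx": 0, "wy": 0, "wz": 0}, {"hand": 40, "tx": 0, "ty": 0, "tz": 0, "wx": 0, "wy": 0, "wz": 0}, {"hand": 40, "tx": 0, "ty": 0, "tz": 20, "wx": 0, "wy": 0, "wz": 0}, {"hand": 40, "tx": 0, "ty": 0, "tz": 35, "wx": 0, "wy": 0, "wz": 0}])

```text
time: 33.7
tcp_pos: [0.5545, 0.0462, 0.0341]
orientation: [-0.003, -0.676, 0.737, 0.002]
ft_force: [0.1, 0.0, -6.0]
gripper_width: 0.625
```

```bash
python3 s.py
```

```text
33.7 [ 0.4424 -0.0265 -0.2779 -0.0023 -1.3258  1.0434] [0.5545 0.0462 0.0341] jawdeg -94.90503711058062 z [-0.0067 -0.0007 -1.    ] [ 0.1301  0.0068 -6.0083] [ 0.0284 -0.049   0.0284] w 0.62471192990892
```

Call:
move_arm(motion=[{"hand": 40, "tx": 0, "ty": 0, "tz": 45, "wx": 0, "wy": 0, "wz": 0}, {"hand": 40, "tx": 0, "ty": 0, "tz": 0, "wx": -0.5, "wy": -6, "wz": 0}, {"hand": 40, "tx": 0, "ty": 0, "tz": 0, "wx": -0.4, "wy": -4, "wz": 0}, {"hand": 40, "tx": 0, "ty": 0, "tz": 0, "wx": -0.2, "wy": -2, "wz": 0}, {"hand": 40, "tx": 0, "ty": 0, "tz": 0, "wx": 0, "wy": 0, "wz": 0}])

```text
time: 34.2
tcp_pos: [0.5557, 0.0466, 0.0812]
orientation: [0.071, -0.673, 0.732, -0.077]
ft_force: [0.5, -0.1, -4.2]
gripper_width: 0.621
```

```bash
python3 -c "
from h import *
for i in range(4): vision.snapshot('scene')"; python3 m2.py C 8
```

```text
34.8 [ 0.2081863   0.93678649 -5.69737219] [1.56909834e-04 2.57625559e-02 3.69612376e-01] half means 0.9374069586742098 0.9361660303649328
```

Call:
move_arm(motion=[{"hand": 40, "tx": 0, "ty": 0, "tz": 0, "wx": 0.4, "wy": 4.5, "wz": 0}, {"hand": 40, "tx": 0, "ty": 0, "tz": 0, "wx": 0.3, "wy": 3, "wz": 0}, {"hand": 40, "tx": 0, "ty": 0, "tz": 0, "wx": 0.1, "wy": 1.5, "wz": 0}, {"hand": 40, "tx": 0, "ty": 0, "tz": 0, "wx": 0, "wy": 0, "wz": 0}, {"hand": 40, "tx": 0, "ty": 0, "tz": 0, "wx": 0, "wy": 0, "wz": 0}])

```text
time: 35.3
tcp_pos: [0.5572, 0.0462, 0.0814]
orientation: [0.018, -0.676, 0.736, -0.02]
ft_force: [-0.9, 0.1, -5.7]
gripper_width: 0.627
```

```bash
python3 m2.py C 10
```

```text
35.8 [ 0.05313758  0.22880105 -5.70917958] [1.19880808e-04 3.73997187e-02 2.49686687e-01] half means 0.24317322388248272 0.21442886940456077
```

Call:
move_arm(motion=[{"hand": 40, "tx": 0, "ty": 0, "tz": 0, "wx": 0.3, "wy": 4, "wz": 0}, {"hand": 40, "tx": 0, "ty": 0, "tz": 0, "wx": 0.2, "wy": 2, "wz": 0}, {"hand": 40, "tx": 0, "ty": 0, "tz": 0, "wx": 0, "wy": 0, "wz": 0}, {"hand": 40, "tx": 0, "ty": 0, "tz": 0, "wx": 0, "wy": 0, "wz": 0}, {"hand": 40, "tx": 0, "ty": 0, "tz": 0, "wx": 0, "wy": 0, "wz": 0}])

```text
time: 36.3
tcp_pos: [0.557, 0.0463, 0.0817]
orientation: [-0.018, -0.676, 0.736, 0.019]
ft_force: [0.4, 0.2, -7.1]
gripper_width: 0.623
```

```bash
python3 m2.py C 12
```

```text
36.9 [-0.05202843 -0.1827053  -5.9975582 ] [2.68811066e-04 7.55816211e-02 5.42622059e-01] half means -0.166792304716298 -0.19861829538300857
```

Call:
move_arm(motion=[{"hand": 40, "tx": 0, "ty": 0, "tz": 0, "wx": 0.4, "wy": 4.5, "wz": 0}, {"hand": 40, "tx": 0, "ty": 0, "tz": 0, "wx": 0.3, "wy": 3, "wz": 0}, {"hand": 40, "tx": 0, "ty": 0, "tz": 0, "wx": 0.1, "wy": 1.5, "wz": 0}, {"hand": 40, "tx": 0, "ty": 0, "tz": 0, "wx": 0, "wy": 0, "wz": 0}, {"hand": 40, "tx": 0, "ty": 0, "tz": 0, "wx": 0, "wy": 0, "wz": 0}])

```text
time: 37.4
tcp_pos: [0.5573, 0.0463, 0.0815]
orientation: [-0.071, -0.673, 0.733, 0.077]
ft_force: [0.0, -0.5, -5.8]
gripper_width: 0.62
```

```bash
python3 m2.py C 8
```

```text
37.8 [-0.20764481 -0.92496474 -5.77843323] [2.29261479e-04 1.71205090e-02 4.11126038e-01] half means -0.9248433865013949 -0.9250860919124918
a,K,step [ 0.01255292  4.66837974 -0.03973869] res [-0.00792043  0.00792043  0.00789154 -0.00789154]
```

The fitted step is −0.040 N m, which is what a rolling ball predicts (−0.039), so this is the rattling case. I'll give it two brisker rocks so the ball knocks, then transport it.

Call:
move_arm(motion=[{"hand": 40, "tx": 0, "ty": 0, "tz": 20, "wx": -0.7, "wy": -8, "wz": 0}, {"hand": 40, "tx": 0, "ty": 0, "tz": 20, "wx": -0.7, "wy": -8, "wz": 0}, {"hand": 40, "tx": 0, "ty": 0, "tz": 12, "wx": -0.7, "wy": -8, "wz": 0}, {"hand": 40, "tx": 0, "ty": 0, "tz": 0, "wx": 0, "wy": 0, "wz": 0}, {"hand": 40, "tx": 0, "ty": 0, "tz": 0, "wx": 0, "wy": 0, "wz": 0}])

```text
time: 38.3
tcp_pos: [0.5558, 0.0465, 0.1344]
orientation: [0.071, -0.673, 0.732, -0.077]
ft_force: [0.6, 0.2, -5.4]
gripper_width: 0.63
```

Call:
move_arm(motion=[{"hand": 40, "tx": 0, "ty": 0, "tz": 0, "wx": 0.7, "wy": 8, "wz": 0}, {"hand": 40, "tx": 0, "ty": 0, "tz": 0, "wx": 0.7, "wy": 8, "wz": 0}, {"hand": 40, "tx": 0, "ty": 0, "tz": 0, "wx": 0.7, "wy": 8, "wz": 0}, {"hand": 40, "tx": 0, "ty": 0, "tz": 0, "wx": 0, "wy": 0, "wz": 0}, {"hand": 40, "tx": 0, "ty": 0, "tz": 0, "wx": 0, "wy": 0, "wz": 0}])

```text
time: 38.8
tcp_pos: [0.5587, 0.0461, 0.1298]
orientation: [-0.074, -0.672, 0.733, 0.078]
ft_force: [0.2, -0.6, -7.2]
gripper_width: 0.624
```

Call:
move_arm(motion=[{"hand": 40, "tx": 0, "ty": 0, "tz": 0, "wx": -0.5, "wy": -5, "wz": 0}, {"hand": 40, "tx": 0, "ty": 0, "tz": 0, "wx": -0.4, "wy": -5, "wz": 0}, {"hand": 40, "tx": 0, "ty": 0, "tz": 0, "wx": -0.2, "wy": -2, "wz": 0}, {"hand": 40, "tx": 0, "ty": 0, "tz": 0, "wx": 0, "wy": 0, "wz": 0}, {"hand": 40, "tx": 0, "ty": 0, "tz": 0, "wx": 0, "wy": 0, "wz": 0}])

```text
time: 39.3
tcp_pos: [0.5571, 0.0466, 0.1354]
orientation: [0.001, -0.677, 0.736, -0.001]
ft_force: [-0.1, -0.1, -5.5]
gripper_width: 0.623
```

```bash
python3 s.py
python3 - <<'E'
from h import *
im=vision.snapshot("scene");cv2.imwrite("pics/c7.png",cv2.resize(im[100:280,190:390],None,fx=4,fy=3.3,interpolation=cv2.INTER_CUBIC))
E
```

```text
39.3 [ 0.4437 -0.0697 -0.1345  0.0014 -1.5041  1.0425] [0.5571 0.0466 0.1354] jawdeg -94.84125858105016 z [ 0.0023 -0.0005 -1.    ] [-0.0798 -0.0854 -5.5405] [-0.0198 -0.0105  0.0346] w 0.6231903335981352
```

View pics/c7.png

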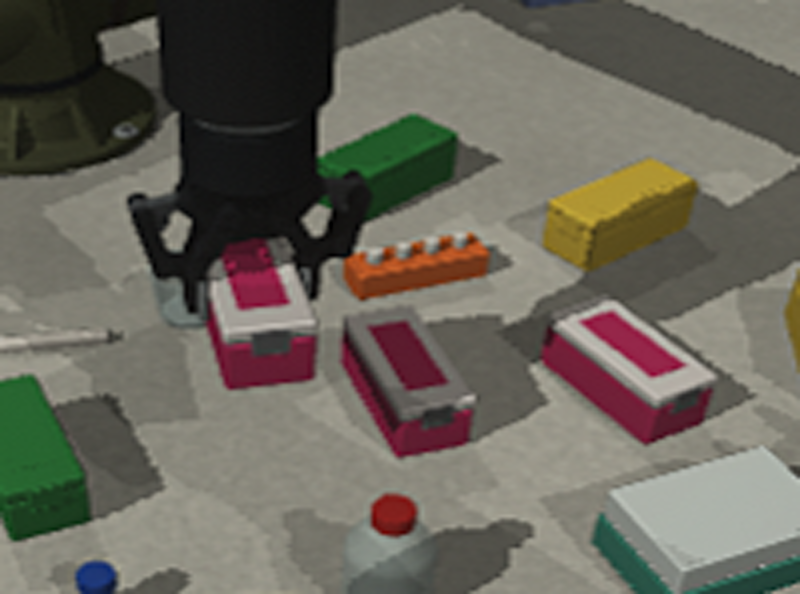

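Call:
move_arm(motion=[{"hand": 40, "tx": 1, "ty": -30, "tz": 0, "wx": 0, "wy": 0, "wz": 0}, {"hand": 40, "tx": 0, "ty": -40, "tz": 0, "wx": 0, "wy": 0, "wz": 1}, {"hand": 40, "tx": 1, "ty": -42, "tz": 0, "wx": 0, "wy": 0, "wz": 1}, {"hand": 40, "tx": 0, "ty": -42, "tz": 0, "wx": 0, "wy": 0, "wz": 1}, {"hand": 40, "tx": 1, "ty": -42, "tz": 0, "wx": 0, "wy": 0, "wz": 0}])

```text
time: 39.85
tcp_pos: [0.5603, -0.1514, 0.1338]
orientation: [-0.001, -0.696, 0.718, -0.001]
ft_force: [1.3, -0.1, -6.2]
gripper_width: 0.624
```

Call:
move_arm(motion=[{"hand": 40, "tx": 0, "ty": -42, "tz": 0, "wx": 0, "wy": 0, "wz": 0}, {"hand": 40, "tx": 0, "ty": -42, "tz": 0, "wx": 0, "wy": 0, "wz": 0}, {"hand": 40, "tx": 0, "ty": -40, "tz": 0, "wx": 0, "wy": 0, "wz": 0}, {"hand": 40, "tx": 0, "ty": -30, "tz": 0, "wx": 0, "wy": 0, "wz": 0}, {"hand": 40, "tx": 0, "ty": -17, "tz": 0, "wx": 0, "wy": 0, "wz": 0}])

```text
time: 40.35
tcp_pos: [0.5597, -0.3235, 0.1329]
orientation: [-0.001, -0.694, 0.72, -0.0]
ft_force: [0.0, 0.8, -5.4]
gripper_width: 0.627
```

Call:
move_arm(motion=[{"hand": 40, "tx": 0, "ty": 0, "tz": 0, "wx": 0, "wy": 0, "wz": 0}, {"hand": 40, "tx": 0, "ty": 0, "tz": 0, "wx": 0, "wy": 0, "wz": 0}, {"hand": 40, "tx": 0, "ty": 0, "tz": 0, "wx": 0, "wy": 0, "wz": 0}, {"hand": 40, "tx": 0, "ty": 0, "tz": 0, "wx": 0, "wy": 0, "wz": 0}, {"hand": 40, "tx": 0, "ty": 0, "tz": 0, "wx": 0, "wy": 0, "wz": 0}])

```text
time: 40.85
tcp_pos: [0.5605, -0.3198, 0.134]
orientation: [-0.0, -0.696, 0.718, -0.001]
ft_force: [0.3, -1.0, -5.2]
gripper_width: 0.621
```

```bash
python3 s.py
python3 - <<'E'
from h import *
im=vision.snapshot("scene");cv2.imwrite("pics/f1.png",cv2.resize(im[90:320,20:400],None,fx=2.1,fy=2.1,interpolation=cv2.INTER_CUBIC))
cv2.imwrite("pics/f1raw.png",im)
t=vision.snapshot("top");cv2.imwrite("pics/f2.png",cv2.resize(t,(800,600),interpolation=cv2.INTER_CUBIC))
E
```

```text
40.85 [-0.2081  0.1599  0.1     0.0016 -1.5099  1.7472] [ 0.5605 -0.3198  0.134 ] jawdeg -91.81127250601097 z [ 0.0006 -0.0018 -1.    ] [ 0.2649 -1.0222 -5.1857] [ 0.0163  0.0099 -0.0262] w 0.6207128661646156
```

View pics/f1.png

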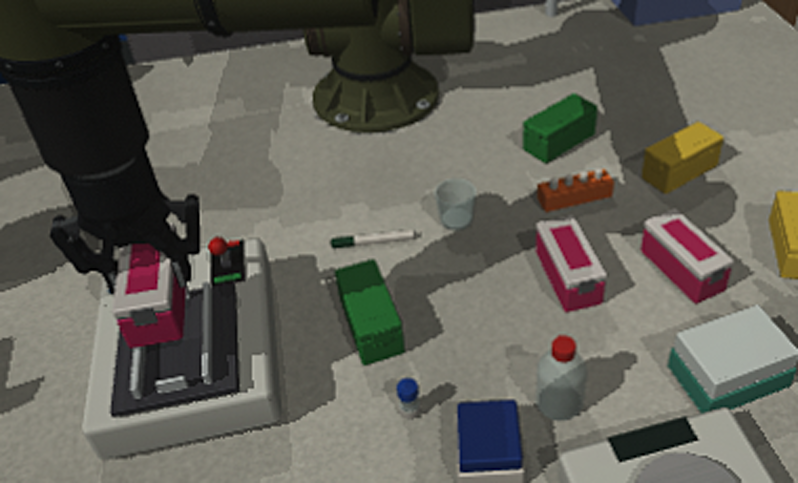

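View pics/f2.png

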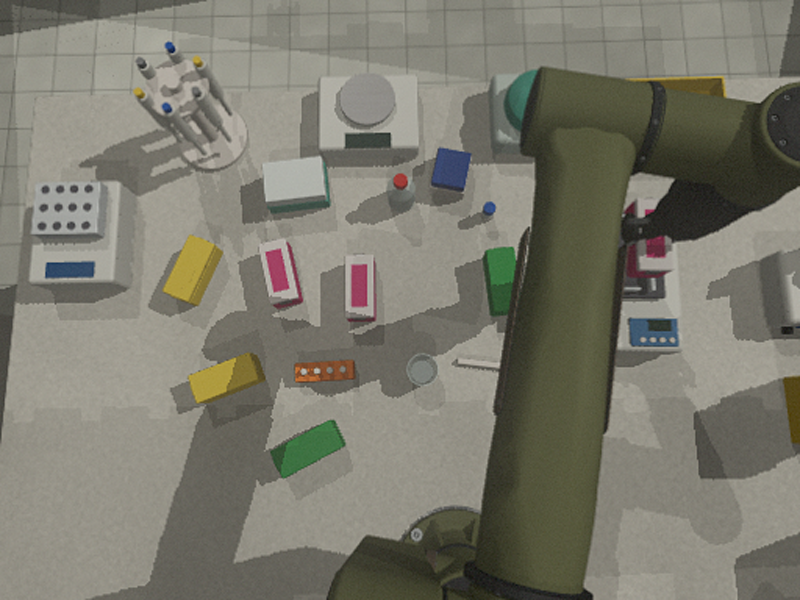

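```bash
python3 - <<'E'
from h import *
np.set_printoptions(precision=3,suppress=True)
f=lambda p:np.array(p)/2.1+np.array([20,90])
P=px("scene",[(.6205,-.3485,.212),(.6205,-.2945,.212),(.6205,-.3485,.154),(.6205,-.2945,.154)]);print((P-[20,90])*2.1)
o,d=ray("scene",[f((118,310)),f((181,303)),f((122,347)),f((184,336))])
for e in d: print(o+e*(.6205-o[0])/e[0])
E
python3 s.py
```

```text
[[109.214 307.779]
 [167.763 295.815]
 [127.553 346.811]
 [183.165 334.9  ]]
[ 0.621 -0.342  0.207]
[ 0.621 -0.285  0.199]
[ 0.621 -0.353  0.155]
[ 0.621 -0.294  0.152]
40.95 [-0.2086  0.1601  0.1     0.0017 -1.5099  1.7473] [ 0.5603 -0.3201  0.1339] jawdeg -91.83279030652236 z [ 0.0004 -0.0018 -1.    ] [ 0.0026 -0.0389 -5.0902] [0.0096 0.0019 0.0049] w 0.6229858607909435
```

Run:
```python
from h import *
im=cv2.imread("pics/f1raw.png")
z=cv2.resize(im[180:270,40:140],None,fx=8,fy=6.6,interpolation=cv2.INTER_CUBIC)
P=px("scene",[(.6205,-.3475,.212),(.6205,-.2935,.212),(.6205,-.2935,.154),(.6205,-.3475,.154)])
cv2.polylines(z,[np.int32(((P-[40,180]+.5)*[8,6.6]))],True,(0,255,0),1)
cv2.imwrite("pics/f3.png",z)
```

```text
(no output)
```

View pics/f3.png

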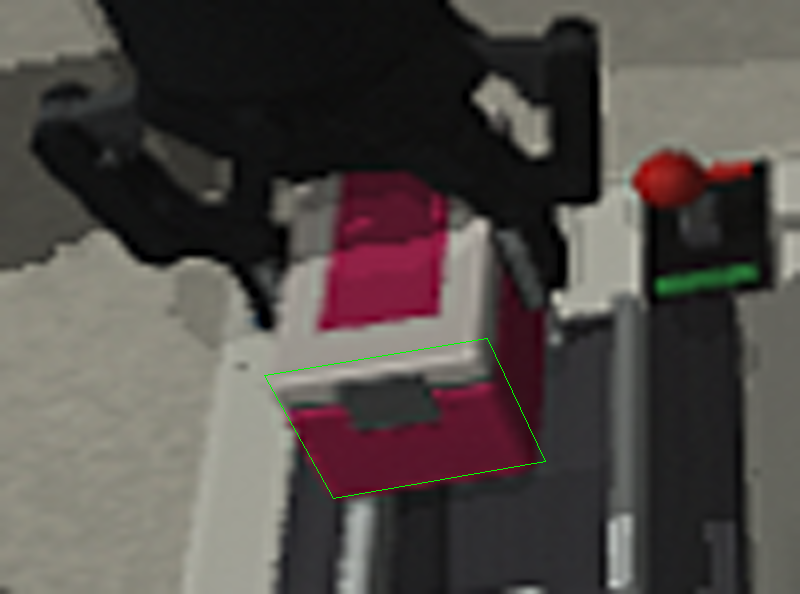

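The projected box (green) matches the held case, and the knob is on the off side. Handing in.

```bash
python3 -c "
from plant import arm; print(arm.finish_job())"
```

```text
the job is handed in; nothing more can be done
None
```

The shaker is off, and I handed the job in at about 41 s with the rattling case held in the gripper above the cradle. No verdict was reported.

- **Toggle:** it was flipped on the second try. The first push passed over the knob because the fingertips sit about 27 mm higher than the reported TCP; I allowed for that from then on. The last picture shows the knob on the off side. The winning push briefly pressed 32 N against the lever's stop, through the fingers.
- **Finding the ball:** the rattling case is the one that stood at (0.558, 0.046). Rocking it shifted its moment by a step of −0.040 N m, against −0.039 expected for a ball.
    - The case at (0.55, 0.32) gave +0.016 ± 0.011, so no ball there.
    - The middle case changed by −0.008 ± 0.008 in a level test, where a ball would give +0.078.
- **Checks that disagreed:**
    - The same level test also missed the ball in the rattling case at first, because an abrupt return probably let it roll back. The middle case was judged by that test alone, with gentle returns.
    - The first rocks of the rattling case also showed force transients I could not explain.
    - I could not observe the ball's knock directly.
- **Final pose:** the TCP is at (0.560, −0.320) against a measured cradle centre of (0.560, −0.3205). The case centre is about 80 mm above the rim, level, and lined up with the cradle to about 0.01 rad. Its outline in the picture matches that pose.
- **Rest of the scene:** the other two cases stand upright on the bench, and the last pictures show no bystander visibly moved.

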